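# Empty the soak tank with the hook rod

## Task

Open the soak tank: lift the locking tab out of its notch, slide the cover away to the last notch (fully open) and let the tab drop in. With the hook rod from its stand, fetch every bearing carrier that hangs in the tank, carry it calmly and set it down gently without dropping it, standing upright on the floor of the single blue tray beside the tank (not the stacked trays). Then hang the rod back in its stand and lock the cover fully shut again, leaving the loose press tools in front of the tank alone.

Things in the scene. Friction and masses are not known exactly. Their poses are not given: they have to be found in the camera images.
- tank: fixed narrow open steel tank. Origin: centre of underside, on the bench; x away from the robot across it, y along it, z up. Inside 70 (x) by 180 mm (y), walls 4 mm, rim at z 140 mm. On both long walls a ledge 9 mm wide, top at z 54 mm; the carriers' bars lie across both. Outside the ends cover runners (y +/-97 mm, x -45 to +135 mm, top z 139 mm).
- notch_open (a point): bottom of the farthest notch of the notch rail outside the tank's -y end; tank axes; at tank x 90, y -120, z 123 mm. Rail 6 mm thick, from x -25 to +115 mm, teeth tops at z 135 mm. Notches 15 mm wide, 12 mm deep at tank x 0 (shut), 45 (vent) and 90 mm (fully open).
- cover (a joint): slide of the flat aluminium cover along the tank's +x, m: 0 shut over the mouth, 0.045 vent notch, 0.09 fully open, wholly behind the mouth; stops at -0.003 and 0.095. About 1.5 N friction. Plate 86 x 190 mm, z 142 to 146 mm. It moves only while the tab is lifted clear of the rail teeth.
- lock_tab (a joint): lift of the locking tab, m: 0 fully down in a notch, upper stop 0.025. Falls by its own weight (120 g). Its tongue, 10 mm wide, reaches 10 mm into the notch: raise it more than 10 mm (15 to 20 is good) before sliding. Let down between notches it stays on the teeth at about 0.010.
- tab_grip (a point): grip point of the black locking tab on the -y end of the cover: a block 16 mm along the tank's x, 30 mm along y, reaching 13 mm up and 19 mm down from this point; grasp it across the 16 mm from above. At tab 0 it is at tank z 186, y -120 mm, x = cover value. Moves with cover and tab; tank axes.
- carrier_1: steel carrier, 140 g, hanging in the tank at first; two or three of three alike are present. Origin: centre of pan underside, z up. Pan 40 (x) by 36 (y) mm, 8 mm thick, with a bearing on it up to z 15 mm. Bar on top along x, 64 mm long, 6 wide, z 42 to 47 mm, on two straps at x +/-18.5 mm. The window under the bar (34 mm wide, z 15 to 42 mm) takes the hook along y.
- carrier_2: steel carrier, 140 g, hanging in the tank at first; two or three of three alike are present. Origin: centre of pan underside, z up. Pan 40 (x) by 36 (y) mm, 8 mm thick, with a bearing on it up to z 15 mm. Bar on top along x, 64 mm long, 6 wide, z 42 to 47 mm, on two straps at x +/-18.5 mm. The window under the bar (34 mm wide, z 15 to 42 mm) takes the hook along y.
- carrier_3: steel carrier, 140 g, hanging in the tank at first; two or three of three alike are present. Origin: centre of pan underside, z up. Pan 40 (x) by 36 (y) mm, 8 mm thick, with a bearing on it up to z 15 mm. Bar on top along x, 64 mm long, 6 wide, z 42 to 47 mm, on two straps at x +/-18.5 mm. The window under the bar (34 mm wide, z 15 to 42 mm) takes the hook along y.
- hook_rod: loose upright hook rod, 0.2 kg. Origin: middle of the black grip (18 x 18 mm square, z -22 to +20 mm), z up the rod. Below it a 40 mm square flange (z -29 to -23 mm) and a boss 16 (x) by 24 mm (y) to z -43 mm; then a flat shank 14 mm wide (x), 6 mm thick, its middle at y -8.5 mm, down to the hook at z -141 mm.
- hook_seat (a point): middle of the seat of the J hook, the face that carries a bar; on the rod's axis 137 mm below its origin, rod axes. Seat 10.5 mm long in y (-5.5 to +5 mm) and 14 mm wide in x, 4 mm thick. Shank on its -y side, lip on its +y side (y +5 to +9 mm) whose tip is 10 mm above the seat: the hook opens upward.
- stand: fixed rod stand. Origin: centre of underside; base 110 (x) by 90 (y) by 8 mm; two 12 mm posts at x +/-42 mm carry a plate 100 by 60 mm, top at z 125 mm, with a hole 20 (x) by 28 mm (y) in its middle. The rod hangs in the hole by its flange, rod axes along the stand's, or half a turn round.
- stand_seat (a point): point on the stand's axis, 154 mm above its origin, where the rod's origin is while the rod hangs in the stand.
- tray: loose blue chipboard tray, 140 (x) by 150 (y) by 48 mm, walls 2 mm, floor 2 mm thick, 0.35 kg, open on top. Origin: centre of its underside. Three carriers fit side by side along its y with their bars along its x, 47 mm apart.
- press_plug_short: bystander: aluminium press plug, 39 mm diameter, 33 mm high, origin under its centre; leave alone
- press_plug_tall: bystander: aluminium press plug, 42 mm diameter, 48 mm high, origin under its centre; leave alone
- press_tool_ring: bystander: aluminium press ring, 74 mm diameter, 27 mm high, origin under its centre; leave alone
Not all that is in view belongs to the job. Of the things that look like the hook_rod, the smaller one is meant. Leave any black look-alike of the tray alone.

How it is judged:
By the outcome, as a careful person would: the job done as asked, in the order asked, and still so for the second after the job is handed in, with the robot touching nothing.
Of carrier_1, carrier_2, carrier_3 only 2 to 3 are there at a start; the rules pass over those that are not, and their reading is None.
At some moment in a run one of tray may be knocked a few centimetres aside while the robot is not near it.
It also fails if it takes over 210 s, if anything falls off the work surface, if the arm or the gripper's body presses on something with over 40 N, if the wrist force passes 120 N, or if a joint passes its speed limit or range.

## Robot

A 6-joint arm with a two-finger parallel gripper is mounted at the origin on a cart in front of the work surface, level with it; the furniture and walls round the work are solid. World frame = base frame: x ahead of the robot, y to its left, z up, the work surface at z = 0. Lengths are in mm, angles in rad, forces in N, time in s.
With the tool pointing down it reaches from about 275 to 725 mm from the base axis. Payload 5.6 kg.
Tool frame: the origin (TCP) lies midway between the tips of the shut fingers; the grasp point (between the pads) lies arm.tcp_to_grasp behind it (arm.tcp_to_grasp is the distance from the TCP to the grasp point, in mm); x points along the fingers, z is the direction in which the jaws open and shut, and the axes are right-handed (so a half turn about x gives the same grasp; the last joint's range is limited). The gripper opens to 85 mm and grips with 20 to 120 N. Pads are 22 mm wide; open, the fingers measure 114 mm over their backs; the gripper's body (76 mm by 85 mm) begins 54 mm behind the grasp point. The pads swing forward as they close: fully open they stand 13 mm farther back than shut.
Start: joints at [0.285, 0.255, 0.108, 0, -1.424, -0.285], TCP at [549.994, 0.025, 231.283] pointing down, gripper open.
Joint ranges: [-2.95, 2.95], [-1.21, 1.97], [-1.09, 1.5], [-2.87, 1.71], [-2.94, -0.07], [-3.05, 3.05]. Speed limits (rad/s): [2.57, 2.57, 3.14, 3.14, 3.14, 3.14].

## Interface

Orientations are given as [roll, pitch, yaw] about the fixed x, y, z axes, in that order (R = Rz(yaw) Ry(pitch) Rx(roll)).
In Python, from workcell import arm, kinematics, readout, read_camera, order, recognise, cut_out gives the robot as it stands. Calls block until the motion is done:
- arm.move_ptp(position, orientation): joint-space move of the TCP to a pose.
- arm.movel(position, rot=None, vel=150, stop_force=None): straight line of the TCP; rot=None keeps the orientation; vel is the mean speed in mm/s. With stop_force (N) it stops when the force on the tool has changed by that much, and returns True; else False.
- arm.goto_joints(angles): joint-space move.
- arm.open_gripper() and arm.close_gripper(effort=None): open the fingers fully, or close them until they stop; effort is the grip in N (None keeps the last).
- arm.dwell(seconds).
- kinematics.ik(position, orientation): joint angles nearest the present ones, or None.
- readout.read_state(): the state.
- read_camera(name): name is "scene" or "side" or "wrist"; returns a dict with "image" (480x640x3 uint8, blue, green, red), "fx", "fy", "cx", "cy" (pixels), "R" (3x3) and "t" (3): a world point X has camera coordinates R X + t. Camera axes: x right, y down, z forward; pixel columns grow to the right and rows downward; lengths in mm; the calibration is good to about 2 mm. The wrist camera is an equidistant fisheye: a pixel r from the principal point sees the ray r / f radians off the axis. A picture is of the moment at which its call begins. There is no depth.
A pose or a line that the arm cannot do raises arm.MotionError and nothing moves.
- order.hand_in(): hands the job in, once; it reports no verdict.
Trained networks look in the newest picture that a camera, given by its name, has taken for a name from the list of things; names that differ only in an ending like _2 or _b are one class to them, and where a whole thing is asked for, a point or a joint stands for the part that bears it (a point fixed in the world has none). Each returns a list of dicts, best first, with "score" (0 to 1); they miss things now and then, are a little off and sometimes report something else, mostly with a low value. They report only what shows in the picture. A call takes as long as a camera call. They do not tell look-alikes from the thing itself.
- recognise(query, camera): "xy" ([column, row] in pixels, amid what is visible of it).
- cut_out(query, camera): "mask" (480x640 bool, what is visible of it) and "xy" ([column, row] in pixels, amid what is visible of it).
The state is a dict: "time": time; "joints": joint angles; "joint_velocities": joint speeds; "effort": joint torques, N m; "tcp_pos": TCP position; "tcp_rot": TCP orientation; "wrist_force": force on the tool from outside, world axes, zero at the start; "moment": the same for the moment, N m; "grip_width": finger opening in mm.
Only numpy, scipy, OpenCV 4.12 (cv2) and the standard library are available. Lean on these libraries where they do the work, as an engineer would, in place of code of your own. Each camera call takes 0.05 s, during which the arm holds its last target.

## Working session

There is one attempt and no reset: what is moved stays moved. The work goes in short steps, each a Python script; the robot and the scene stay as the last script left them, time stands still between calls to the robot, and variables do not carry over. Pictures are saved under pics/ and viewed, and the job is handed in when it is done.

```bash
ls; mkdir -p pics; python3 - <<'E'
from workcell import arm, kinematics, readout, read_camera, order, recognise, cut_out
import cv2, numpy as np
for c in ["scene","side","wrist"]:
    d=read_camera(c); cv2.imwrite(f"pics/{c}0.png",d["image"])
    print(c,d["fx"],d["cx"],d["cy"],np.round(d["R"],4).tolist(),np.round(d["t"],1).tolist())
    for q in ["tank","cover","lock_tab","carrier_1","hook_rod","stand","tray","press_plug_short","press_plug_tall","press_tool_ring"]:
        print(q,[(np.round(r["xy"]).tolist(),round(r["score"],2)) for r in recognise(q,c)])
print(readout.read_state()); print(arm.tcp_to_grasp)
E
```

```text
pics
scene 452.509970995205 319.9031973809249 240.19283089032504 [[-0.9282, 0.3718, -0.0147], [0.2665, 0.6364, -0.7238], [-0.2598, -0.6758, -0.6898]] [549.4, -59.4, 1328.2]
tank [([343.0, 246.0], 0.71)]
cover [([347.0, 227.0], 0.83)]
lock_tab [([421.0, 362.0], 0.74), ([337.0, 189.0], 0.51)]
carrier_1 []
hook_rod [([312.0, 158.0], 0.68), ([261.0, 168.0], 0.58)]
stand [([304.0, 195.0], 0.67), ([344.0, 244.0], 0.58)]
tray [([422.0, 361.0], 0.77), ([227.0, 263.0], 0.58)]
press_plug_short [([402.0, 264.0], 0.65)]
press_plug_tall [([421.0, 360.0], 0.6), ([392.0, 246.0], 0.52), ([401.0, 263.0], 0.44), ([338.0, 188.0], 0.28)]
press_tool_ring [([379.0, 226.0], 0.74)]
side 474.99015219377185 317.56426760250184 247.21817740100917 [[-0.887, 0.4615, -0.015], [0.3856, 0.7224, -0.574], [-0.2541, -0.515, -0.8187]] [533.6, -147.9, 1325.8]
tank [([348.0, 251.0], 0.84)]
cover [([355.0, 231.0], 0.78)]
lock_tab []
carrier_1 []
hook_rod [([248.0, 160.0], 0.83), ([301.0, 147.0], 0.55)]
stand [([299.0, 173.0], 0.83)]
tray [([434.0, 374.0], 0.89), ([222.0, 274.0], 0.62)]
press_plug_short [([406.0, 258.0], 0.
[... 624 characters left out ...]
 ([479.0, 246.0], 0.47)]
{'time': 1.65, 'joints': array([ 2.84593667e-01,  2.55113983e-01,  1.08181022e-01, -6.08161827e-06,
       -1.42391300e+00, -2.84613714e-01]), 'joint_velocities': array([0.000175  , 0.00044406, 0.00010834, 0.0005312 , 0.00032921,
       0.00035846]), 'effort': array([-1.20643177e-03, -3.86399209e+01,  2.38061196e+01,  5.36785707e+00,
       -5.66606504e-04,  5.83552014e-05]), 'tcp_pos': array([5.49981746e+02, 1.99741997e-02, 2.31267317e+02]), 'tcp_rot': array([ 0.16399903,  1.57074633, -2.97761456]), 'wrist_force': array([ 0.11769591, -0.0426172 , -0.49823662]), 'moment': array([0.00841806, 0.00756592, 0.01630474]), 'grip_width': 85.33649300450752}
18.700000000000003
```

View pics/scene0.png

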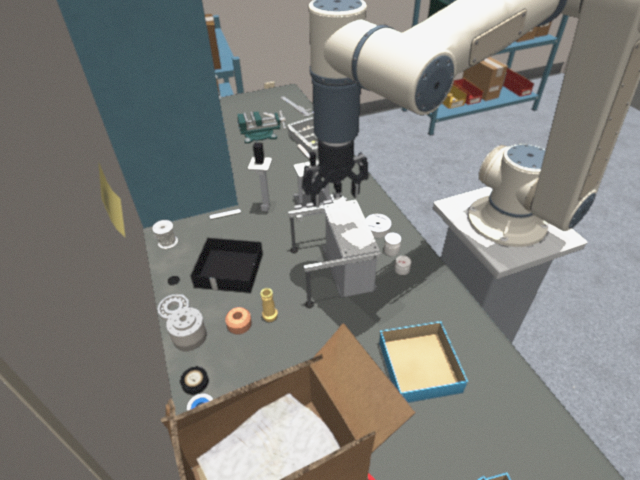

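View pics/side0.png

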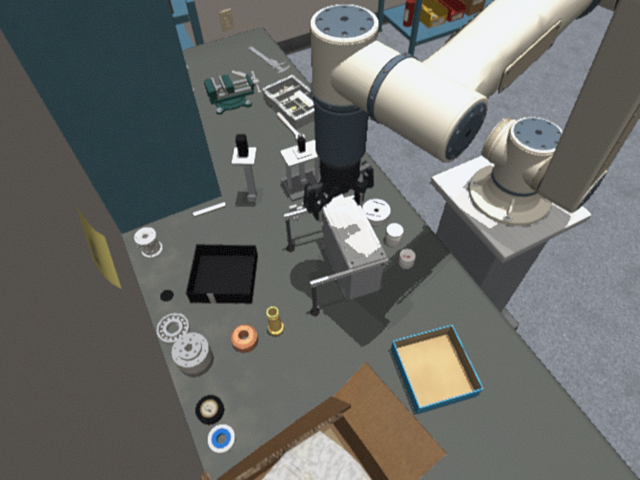

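View pics/wrist0.png

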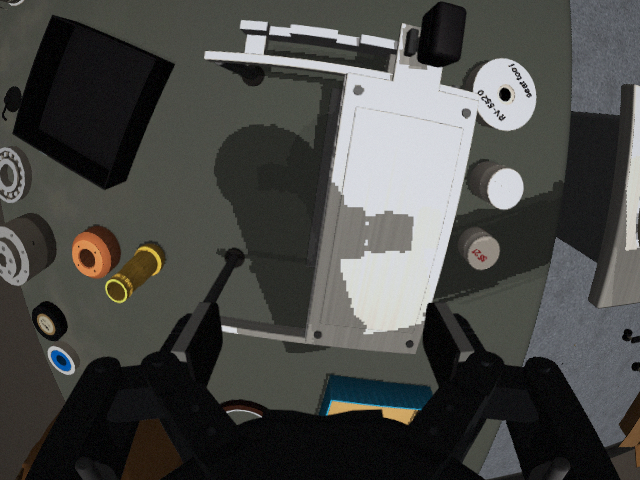

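```bash
cat > h.py <<'E'
from workcell import arm, kinematics, readout, read_camera, order, recognise, cut_out
import cv2, numpy as np
from scipy.spatial.transform import Rotation as Rot
from scipy.optimize import least_squares
def rpy(th,tilt=None):
    # tool x down, jaw axis z at angle th in the xy plane
    x=np.array([0,0,-1.]); z=np.array([np.cos(th),np.sin(th),0]); y=np.cross(z,x)
    return Rot.from_matrix(np.c_[x,y,z]).as_euler('xyz')
def ray(d,px,fish):
    px=np.atleast_2d(px).astype(float); u=(px[:,0]-d["cx"])/d["fx"]; v=(px[:,1]-d["cy"])/d["fy"]
    if fish:
        r=np.hypot(u,v); s=np.where(r>1e-9,np.sin(r)/np.maximum(r,1e-9),1); c=np.c_[u*s,v*s,np.cos(r)]
    else: c=np.c_[u,v,np.ones_like(u)]; c/=np.linalg.norm(c,axis=1)[:,None]
    return -d["R"].T@d["t"], c@d["R"]
def onz(d,px,z,fish):
    o,r=ray(d,px,fish); return o+r*((z-o[2])/r[:,2])[:,None]
def proj(d,X,fish):
    c=np.atleast_2d(X)@d["R"].T+d["t"]
    if fish:
        r=np.hypot(c[:,0],c[:,1]); th=np.arctan2(r,c[:,2]); k=th/np.maximum(r,1e-9)
        return np.c_[d["fx"]*c[:,0]*k+d["cx"],d["fy"]*c[:,1]*k+d["cy"]]
    return np.c_[d["fx"]*c[:,0]/c[:,2]+d["cx"],d["fy"]*c[:,1]/c[:,2]+d["cy"]]
def tri(obs):
    A=np.zeros((3,3));b=np.zeros(3)
    for d,px,f in obs:
        o,r=ray(d,px,f); P=np.eye(3)-np.outer(r[0],r[0]); A+=P;b+=P@o
    X=np.linalg.solve(A,b); return X
def snap(c,n,crop=None,k=1):
    d=read_camera(c); im=d["image"]
    if crop: im=im[crop[1]:crop[3],crop[0]:crop[2]]
    cv2.imwrite(f"pics/{n}.png",cv2.resize(im,None,fx=k,fy=k,interpolation=cv2.INTER_CUBIC)); return d
def st(): 
    s=readout.read_state(); print("t",round(s["time"],2),"tcp",np.round(s["tcp_pos"],1),"F",np.round(s["wrist_force"],1),"M",np.round(s["moment"],2),"w",round(s["grip_width"],1)); return s
E
python3 - <<'E'
from h import *
a=snap("scene","sc1",(220,110,440,290),3.5); b=snap("side","si1",(200,110,420,290),3.5)
w=read_camera("wrist")
print("rodA",tri([(a,(260,152),0),(b,(241,145),0)]))
print("rodB",tri([(a,(301,160),0),(b,(301,145),0)]))
print("tray corners scene",onz(a,[(379,334),(442,323),(466,386),(390,400)],48,0).round())
print("tray corners side",onz(b,[(391,343),(453,326),(483,388),(413,412)],48,0).round())
print("cover",onz(w,[(345,73),(478,95),(418,353),(305,340)],146,1).round(1))
print("tools",onz(w,[(504,95),(497,187),(480,250)],30,1).round())
print("black tray",onz(w,[(95,100)],20,1).round())
# orientation check
print(rpy(0),rpy(np.pi), Rot.from_euler('xyz',readout.read_state()["tcp_rot"]).as_matrix().round(3))
E
```

```text
rodA [ 638.5398032  -324.54765855  201.39182592]
rodB [ 527.90186241 -251.73624435  200.11894472]
tray corners scene [[548. 241.  48.]
 [405. 268.  48.]
 [445. 416.  48.]
 [599. 385.  48.]]
tray corners side [[546. 238.  48.]
 [404. 268.  48.]
 [434. 408.  48.]
 [586. 382.  48.]]
cover [[ 535.2 -105.7  146. ]
 [ 449.7  -97.2  146. ]
 [ 474.5   93.6  146. ]
 [ 561.6   78.9  146. ]]
tools [[ 370. -109.   30.]
 [ 371.  -15.   30.]
 [ 382.   53.   30.]]
black tray [[ 790. -112.   20.]]
[-0.          1.57079633  0.        ] [-3.14159265  1.57079633  0.        ] [[ 0.  0. -1.]
 [-0. -1. -0.]
 [-1.  0. -0.]]<sys>:0: UserWarning: Gimbal lock detected. Setting third angle to zero since it is not possible to uniquely determine all angles.
```

View pics/sc1.png

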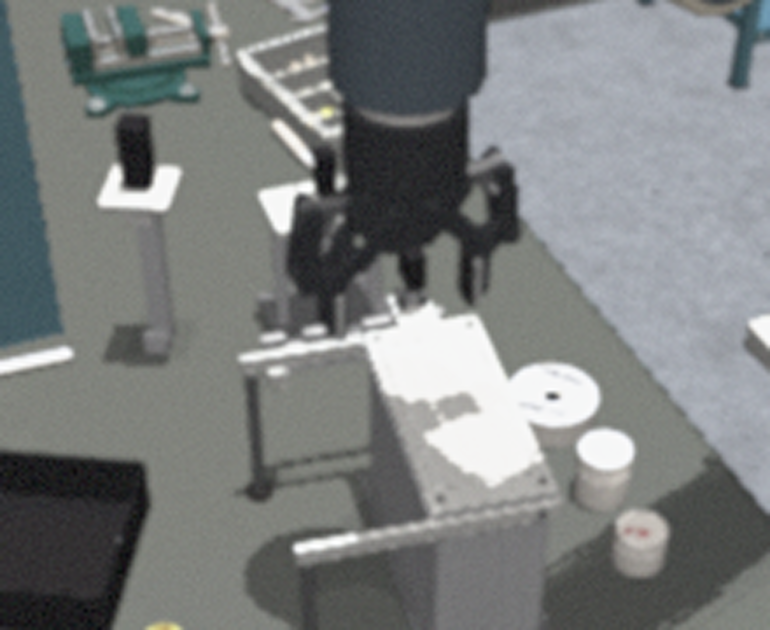

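View pics/si1.png

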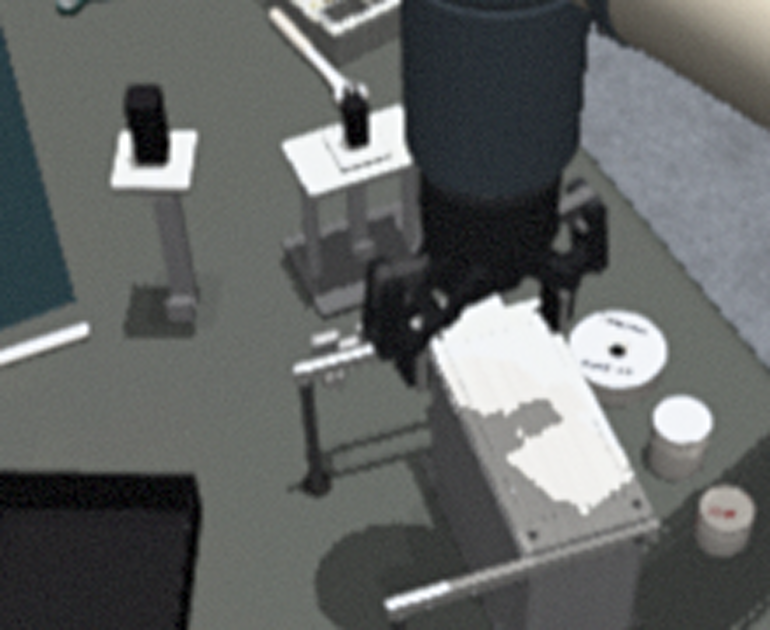

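```bash
python3 - <<'E' 2>/dev/null
from h import *
arm.move_ptp([510,-150,300],rpy(np.pi-0.13)); st()
d=snap("wrist","w1")
for q in ["hook_rod","stand","lock_tab","cover"]:
    print(q,[(np.round(r["xy"]).tolist(),round(r["score"],2)) for r in recognise(q,"wrist")])
E
```

```text
t 2.52 tcp [ 509.8 -150.3  300. ] F [ 0.3  0.2 -0.5] M [ 0.07 -0.08 -0.01] w 85.2
hook_rod [([137.0, 30.0], 0.68), ([323.0, 28.0], 0.65)]
stand [([322.0, 49.0], 0.65)]
lock_tab [([355.0, 254.0], 0.95), ([320.0, 52.0], 0.69)]
cover [([440.0, 204.0], 0.67), ([345.0, 325.0], 0.62)]
```

View pics/w1.png

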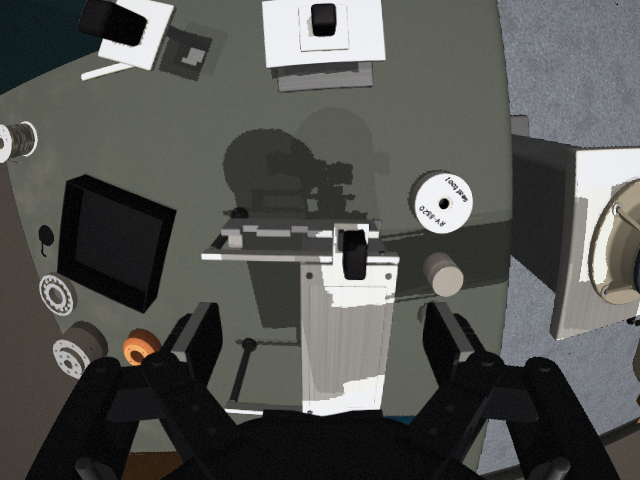

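```bash
python3 - <<'E' 2>/dev/null
from h import *
im=cv2.imread("pics/w1.png")
cv2.imwrite("pics/w1a.png",cv2.resize(im[0:100,250:400],None,fx=5,fy=5,interpolation=cv2.INTER_CUBIC))
cv2.imwrite("pics/w1b.png",cv2.resize(im[210:290,290:410],None,fx=6,fy=6,interpolation=cv2.INTER_CUBIC))
im=cv2.imread("pics/wrist0.png")
a=[cv2.resize(im[y-20:y+20,x-30:x+30],None,fx=6,fy=6,interpolation=cv2.INTER_CUBIC) for x,y in [(345,73),(478,95),(305,340),(418,353)]]
cv2.imwrite("pics/w0c.png",np.vstack([np.hstack(a[:2]),np.hstack(a[2:])]))
E
```

```text
(no output)
```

View pics/w1a.png

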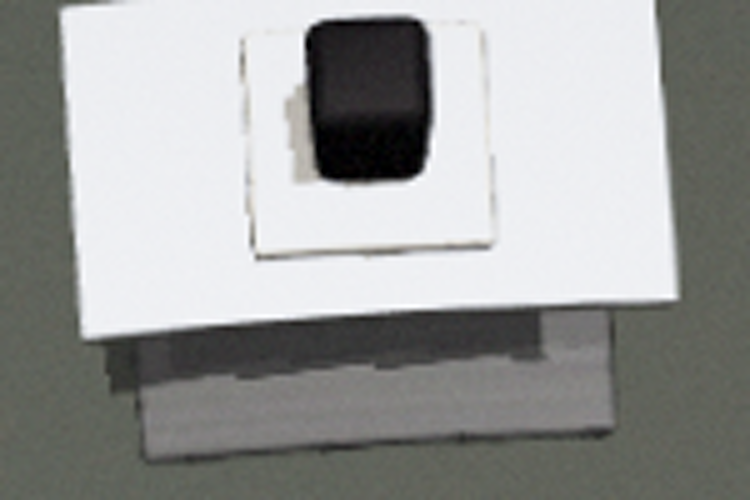

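View pics/w1b.png

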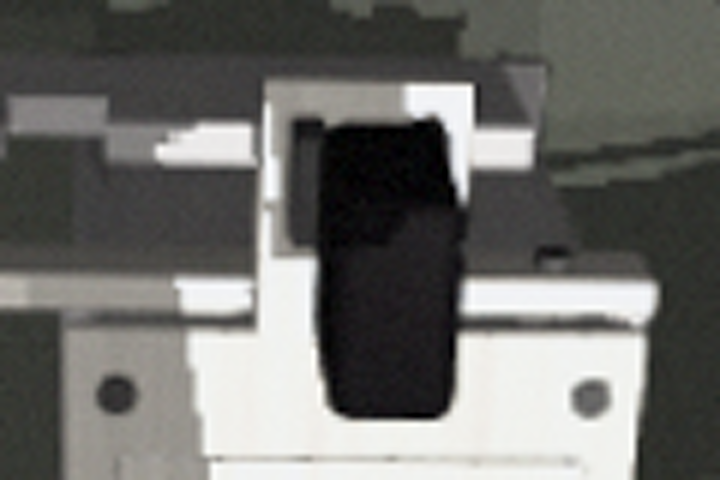

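View pics/w0c.png

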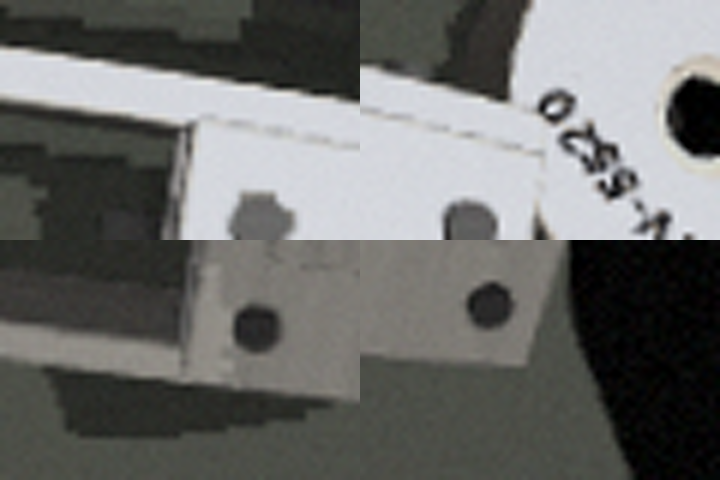

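```bash
cat > fit.py <<'E'
from h import *
def fit(local,world):
    l=np.array(local,float);w=np.array(world)[:,:2]
    def P(p): c,s=np.cos(p[2]),np.sin(p[2]); return l@np.array([[c,s],[-s,c]])+p[:2]
    r=least_squares(lambda p:(P(p)-w).ravel(),[*w.mean(0),-0.1]); return r.x,(P(r.x)-w).round(1)
E
python3 - <<'E' 2>/dev/null
from fit import *
import pickle
arm_now=read_camera("wrist")
d1=arm_now
plate=onz(d1,[(262.4,1.6),(381.2,0.),(385.8,59.8),(266.6,68)],125,1)
print(plate.round(1))
print("stand",fit([(50,-30),(-50,-30),(-50,30),(50,30)],plate))
fl=onz(d1,[(250+245/5,35/5),(250+483/5,30/5),(250+495/5,246/5),(250+257/5,256/5)],131,1)
print("flange",fit([(20,-20),(-20,-20),(-20,20),(20,20)],fl))
gr=onz(d1,[(250+308/5,22/5),(250+427/5,20/5),(250+428/5,112/5),(250+315/5,118/5)],174,1)
print("grip",fit([(9,-9),(-9,-9),(-9,9),(9,9)],gr))
R=np.array([[-1,.0002,.0002],[.0002,.9481,.3181],[-.0001,.3181,-.9481]])
d0=dict(d1,R=R,t=np.array([548.9,-42.7,380.7]))
cv=onz(d0,[(347.5,73.3),(478.5,100.3),(415.8,354.2),(306.7,343.7)],146,1)
print(cv.round(1)); p,r=fit([(43,-95),(-43,-95),(-43,95),(43,95)],cv); print("cover",p,r)
# tab top in view1: zoom6 origin (290,210); top face (320..455, 240..415) z=199
tb=onz(d1,[(290+325/6,210+415/6),(290+450/6,210+415/6)],199,1); print("tab +y edge",tb.round(1))
c,s=np.cos(p[2]),np.sin(p[2]);Rz=np.array([[c,-s],[s,c]])
print("pred tab",p[:2]+Rz@[0,-120], "edge",(p[:2]+Rz@[8,-105]),(p[:2]+Rz@[-8,-105]))
# cover screws/corner view1
print("cover corner TR v1",onz(d1,[(290+645/6,210+325/6)],146,1),p[:2]+Rz@[-43,-95])
E
```

```text
[[ 535.5 -335.1  125. ]
 [ 435.8 -323.8  125. ]
 [ 439.2 -269.6  125. ]
 [ 539.4 -274.9  125. ]]
stand (array([ 4.87466102e+02, -3.00845219e+02, -7.85136245e-02]), array([[-0.5,  0.5],
       [-0.5, -3.1],
       [ 0.8,  2.5],
       [ 0.3,  0.1]]))
flange (array([ 4.87452051e+02, -3.01523087e+02, -8.55774731e-02]), array([[ 0.3, -0.3],
       [-0.7, -0.9],
       [-0.3,  0.7],
       [ 0.7,  0.5]]))
grip (array([ 4.87662716e+02, -3.02490122e+02, -8.96193451e-02]), array([[ 0.4, -1.6],
       [-0.7, -1.8],
       [-0.9,  1.9],
       [ 1.1,  1.4]]))
[[ 533.7 -105.6  146. ]
 [ 449.2  -93.8  146. ]
 [ 476.2   94.7  146. ]
 [ 560.5   82.3  146. ]]
cover [ 5.04907759e+02 -5.58907694e+00 -1.41923934e-01] [[ 0.3 -0.1]
 [-0.3  0.2]
 [-0.4 -0.2]
 [ 0.4  0.1]]
tab +y edge [[ 497.5 -111.7  199. ]
 [ 482.5 -109.6  199. ]]
pred tab [ 487.93400369 -124.38255998] edge [ 497.97528871 -110.66495832] [ 482.13615763 -108.40179088]
cover corner TR v1 [[449.01470579 -94.02312504 146.        ]] [448.90253806 -93.55165519]
```

```bash
cat >> h.py <<'E'
TK=np.array([504.9,-5.6]); TY=-0.142
def tank(x,y,z):
    c,s=np.cos(TY),np.sin(TY); return np.array([TK[0]+c*x-s*y,TK[1]+s*x+c*y,z])
E
python3 - <<'E' 2>/dev/null
from h import *
o=rpy(np.pi+TY)
G=190-18.7
arm.move_ptp(tank(0,-120,G+50),o)
arm.movel(tank(0,-120,G),vel=80); st()
arm.close_gripper(30); st()
arm.movel(tank(0,-120,G+17),vel=40); s=st()
snap("wrist","w2")
snap("side","s2",(200,110,420,290),3.5)
E
```

```text
t 4.03 tcp [ 488.4 -124.6  171.9] F [ 1.1 -0.3 -0.3] M [ 0.   -0.03 -0.01] w 85.5
t 4.66 tcp [ 488.1 -124.4  171.6] F [-0.1 -0.1  1.2] M [ 0.09  0.02 -0.18] w 15.3
t 5.23 tcp [ 487.7 -124.3  188.3] F [-0.8  0.8 -2.4] M [ 0.07  0.15 -0.19] w 15.5
```

View pics/w2.png

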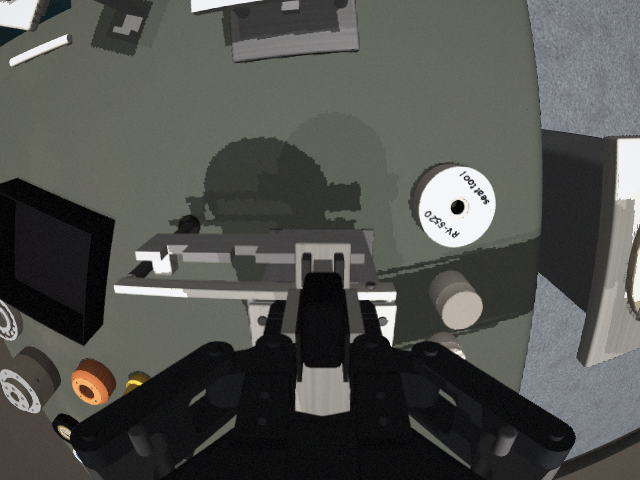

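View pics/s2.png

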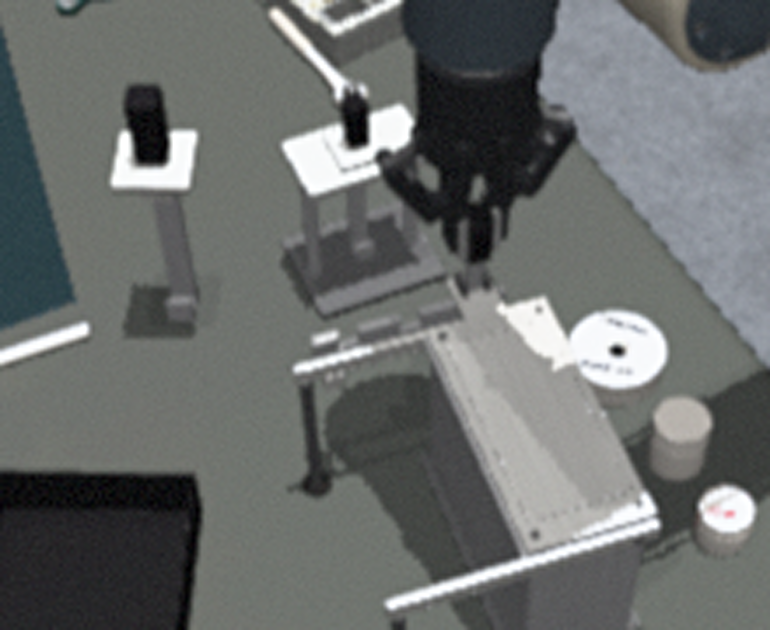

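```bash
python3 - <<'E' 2>/dev/null
from h import *
G=190-18.7
arm.movel(tank(90,-120,G+17),vel=50); st()
arm.movel(tank(90,-120,G+1),vel=30,stop_force=15); st()
arm.open_gripper(); arm.dwell(0.3); st()
arm.movel(tank(90,-120,G+60),vel=120)
arm.move_ptp(tank(0,30,330),rpy(np.pi+TY)); st()
d=snap("wrist","w3")
for q in ["carrier_1","lock_tab","tray"]:
    print(q,[(np.round(r["xy"]).tolist(),round(r["score"],2)) for r in recognise(q,"wrist")])
E
```

```text
t 7.28 tcp [ 577.  -137.4  188.6] F [-2.7 -5.  -0.4] M [-1.52  0.53 -0.18] w 15.5
t 7.97 tcp [ 577.1 -137.4  172.2] F [-1.2 -4.1 -1.4] M [-1.73  0.43 -0.18] w 15.6
t 8.95 tcp [ 577.  -137.1  172.3] F [-0.2 -0.7 -0.6] M [-0.06  0.1  -0.01] w 85.4
t 10.41 tcp [509.   23.7 328.7] F [ 1.1  0.4 -0.5] M [-0.1  -0.04 -0.03] w 85.6
carrier_1 [([324.0, 197.0], 0.96), ([323.0, 156.0], 0.94), ([319.0, 114.0], 0.74)]
lock_tab [([208.0, 29.0], 0.9)]
tray [([97.0, 118.0], 0.96), ([364.0, 367.0], 0.92), ([421.0, 56.0], 0.5)]
```

View pics/w3.png

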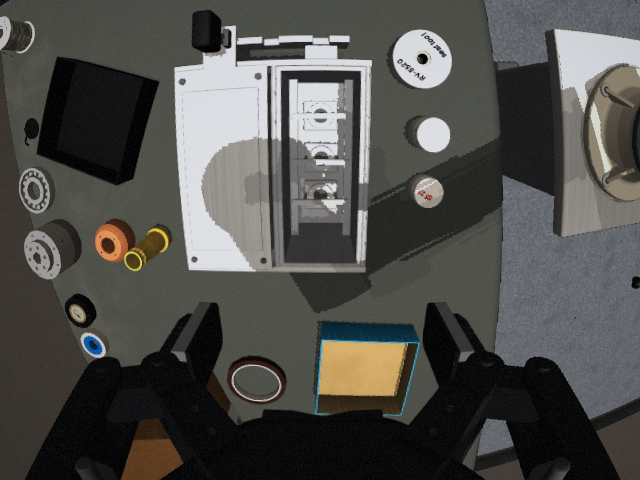

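```bash
python3 - <<'E' 2>/dev/null
from h import *
im=cv2.imread("pics/w3.png")
cv2.imwrite("pics/w3a.png",cv2.resize(im[55:275,260:380],None,fx=6,fy=2.7*1,interpolation=cv2.INTER_CUBIC))
cv2.imwrite("pics/w3b.png",cv2.resize(im[60:220,270:380],None,fx=3.7,fy=3.7,interpolation=cv2.INTER_CUBIC))
E
```

```text
(no output)
```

View pics/w3b.png

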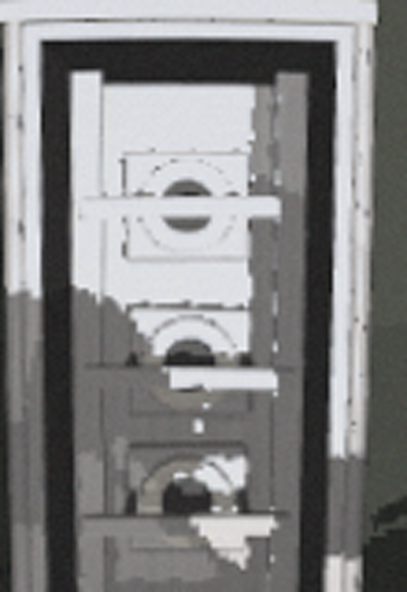

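```bash
python3 - <<'E' 2>/dev/null
from h import *
d=read_camera("wrist"); st()
def totank(X):
    c,s=np.cos(TY),np.sin(TY); q=np.atleast_2d(X)[:,:2]-TK; return np.c_[q@[c,s],q@[-s,c]].round(1)
z=3.7
for e in [((83,207),(280,207)),((85,379),(278,379)),((83,525),(277,525))]:
    X=onz(d,[(a/z+270,b/z+60) for a,b in e],59,1); t=totank(X); print(t,t.mean(0), np.arctan2(*(t[0]-t[1])[::-1]))
print("mouth",totank(onz(d,[(270+335/z,60+40/z),(270+40/z,60+40/z)],140,1)))
print("mouth end",totank(onz(d,[(361,263),(273,265)],140,1)))
# tray
tr=onz(d,[(320,322),(416,325),(417,340),(400,413),(315,414),(322,339)],48,1);print(tr.round())
E
```

```text
t 10.66 tcp [509.3  23.2 328.9] F [-0.2  0.4 -1. ] M [-0.03  0.02  0.04] w 85.0
[[ 30.8 -49.7]
 [-27.4 -49.5]] [  1.7 -49.6] -0.0034364125899876943
[[ 30.9   2.4]
 [-27.2   2.6]] [1.85 2.5 ] -0.0034423271949215435
[[ 32.5  47.8]
 [-27.5  48. ]] [ 2.5 47.9] -0.0033333209877366723
mouth [[-35.1 -90.7]
 [ 34.5 -90.9]]
mouth end [[-39.1  89.4]
 [ 46.8  91.3]]
[[537. 206.  48.]
 [408. 233.  48.]
 [407. 259.  48.]
 [436. 404.  48.]
 [571. 380.  48.]
 [538. 234.  48.]]
```

```bash
python3 - <<'E' 2>/dev/null
from h import *
arm.move_ptp([490,-240,290],rpy(np.pi-0.086)); arm.dwell(0.2); st()
d=snap("wrist","w4")
np.savez("w4.npz",R=d["R"],t=d["t"])
for q in ["hook_rod","stand","lock_tab"]:
    print(q,[(np.round(r["xy"]).tolist(),round(r["score"],2)) for r in recognise(q,"wrist")])
im=d["image"]; c=proj(d,[487.5,-302,150],1)[0].astype(int); print(c)
y0,x0=max(c[1]-60,0),c[0]-90
print(x0,y0); cv2.imwrite("pics/w4a.png",cv2.resize(im[y0:y0+130,x0:x0+180],None,fx=4,fy=4,interpolation=cv2.INTER_CUBIC))
E
```

```text
t 11.9 tcp [ 490.5 -238.9  290.3] F [-1.   0.2  0.4] M [0.02 0.   0.  ] w 85.3
hook_rod [([317.0, 133.0], 0.84), ([127.0, 129.0], 0.72)]
stand [([228.0, 349.0], 0.69), ([317.0, 111.0], 0.6)]
lock_tab []
[317 136]
227 76
```

View pics/w4a.png

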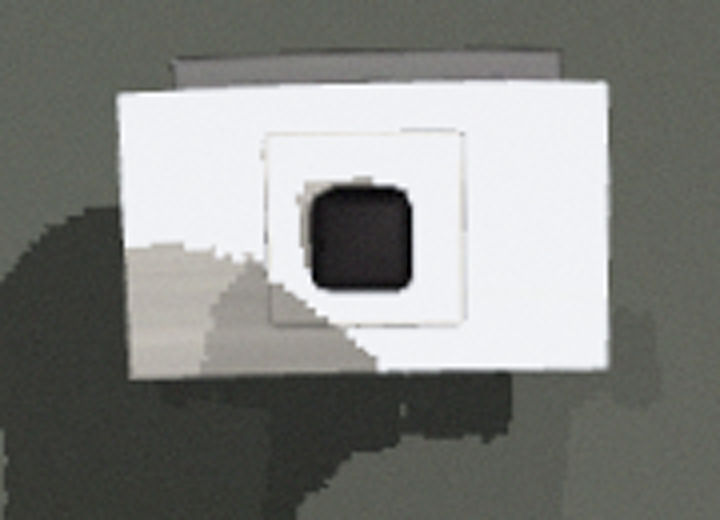

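View pics/w4.png

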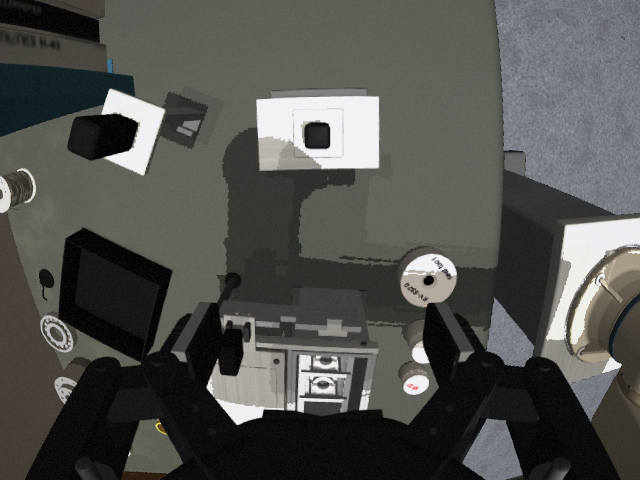

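```bash
python3 - <<'E' 2>/dev/null
from fit import *
d=read_camera("wrist"); f=lambda L:[(227+a/4,76+b/4) for a,b in L]
print("stand",fit([(50,-30),(-50,-30),(-50,30),(50,30)],onz(d,f([(118,93),(608,81),(608,369),(130,379)]),125,1)))
print("flange",fit([(20,-20),(-20,-20),(-20,20),(20,20)],onz(d,f([(266,132),(465,131),(465,323),(269,326)]),131,1)))
print("grip",fit([(9,-9),(-9,-9),(-9,9),(9,9)],onz(d,f([(309,187),(411,184),(413,291),(311,291)]),174,1)))
E
```

```text
stand (array([ 4.86676604e+02, -3.04043456e+02, -6.45604899e-02]), array([[-0.1,  0.1],
       [ 0.2,  0.3],
       [ 0.2, -0.2],
       [-0.4, -0.2]]))
flange (array([ 4.86452220e+02, -3.04334432e+02, -7.78690473e-02]), array([[ 0.1, -0.2],
       [-0.1, -0.4],
       [-0. ,  0.4],
       [ 0. ,  0.1]]))
grip (array([ 4.86891258e+02, -3.04809405e+02, -7.05440592e-02]), array([[ 0.2,  0.1],
       [-0.2,  0.4],
       [-0.1, -0.4],
       [ 0.2, -0.1]]))
```

```bash
cat >> h.py <<'E'
SX,SY,SYAW=486.6,-304.0,-0.069
GR=157-18.7   # TCP z when rod seated in stand; rod origin z = TCPz + (154-GR)
DZ=154-GR     # rod origin above TCP
HK=137-DZ     # TCP z - seat z
E
python3 - <<'E' 2>/dev/null
from h import *
o=rpy(np.pi+SYAW)
arm.move_ptp([SX,SY,GR+45],o); arm.movel([SX,SY,GR],vel=80); st()
arm.close_gripper(60); arm.dwell(0.2); st()
arm.movel([SX,SY,GR+15],vel=40); st()
arm.movel([SX,SY,GR+165],vel=120); s=st(); arm.dwell(.2)
a=snap("scene","sc5"); b=snap("side","si5"); w=snap("wrist","w5")
E
```

```text
t 13.43 tcp [ 487.  -304.1  139. ] F [-0.3 -0.2 -0.4] M [-0.03 -0.01  0.02] w 85.4
t 14.26 tcp [ 486.9 -304.1  138.7] F [1.6 0.8 2.4] M [ 0.1  -0.33  0.03] w 17.2
t 14.78 tcp [ 485.9 -303.9  153.1] F [-1.2  0.  -2.7] M [ 0.    0.06 -0.01] w 17.5
t 16.18 tcp [ 486.3 -303.8  302.4] F [ 0.1  0.7 -1.6] M [ 0.04  0.03 -0.02] w 17.2
```

View pics/w5.png

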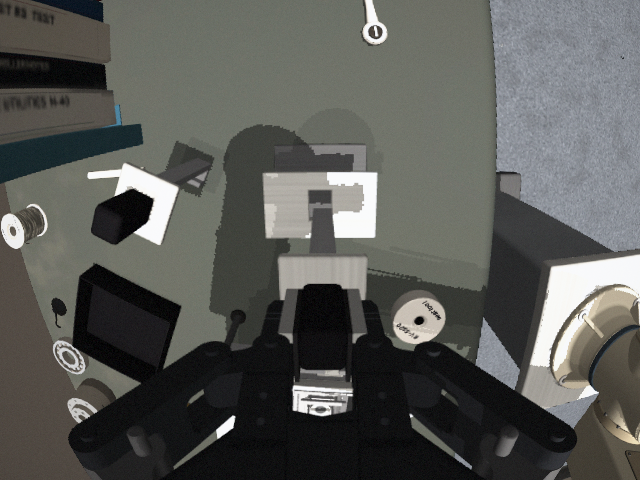

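View pics/si5.png

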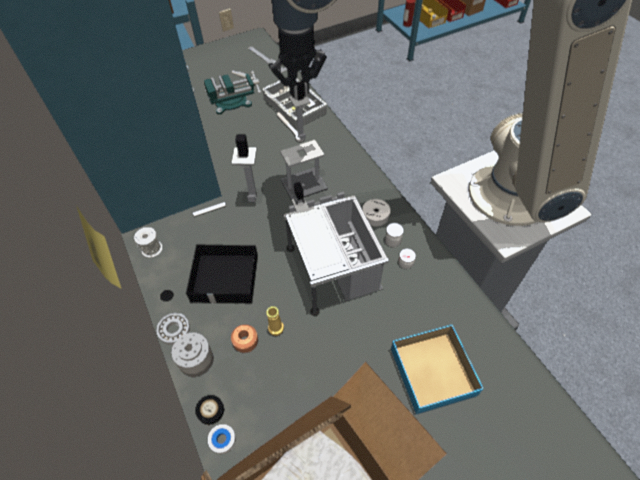

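```bash
cat >> h.py <<'E'
def rodpts(tcp,yaw,sgn):
    # sgn=+1: lip toward +y(yaw frame)
    P=[(-7,-11.5),(7,-11.5),(-7,-5.5),(7,-5.5)]; out=[]
    for z in (-43,-141): out+=[(x,y*sgn,z) for x,y in P]
    out+=[(x*1.,y*sgn,z) for y,z in ((9,-127),(5,-127),(9,-141)) for x in (-7,7)]
    q=np.array(out,float); c,s=np.cos(yaw),np.sin(yaw)
    return np.c_[tcp[0]+c*q[:,0]-s*q[:,1],tcp[1]+s*q[:,0]+c*q[:,1],tcp[2]+DZ+q[:,2]]
E
python3 - <<'E' 2>/dev/null
from h import *
out=[]
for cam,fish in (("wrist",1),("side",0),("scene",0)):
    d=read_camera(cam); tcp=[SX,SY,GR+165]
    for sg in (0,1,-1):
        im=d["image"].copy(); k=6
        c=proj(d,[SX,SY,tcp[2]-80],fish)[0].astype(int); x0,y0=c[0]-25,max(c[1]-30,0)
        im=cv2.resize(im[y0:y0+65,x0:x0+42],None,fx=k,fy=k,interpolation=cv2.INTER_CUBIC)
        if sg:
            for p in (proj(d,rodpts(tcp,SYAW,sg),fish)-[x0,y0])*k: cv2.circle(im,tuple(int(v) for v in p),3,(0,0,255) if sg>0 else (0,255,0),-1)
        out.append(im)
cv2.imwrite("pics/rod5.png",np.vstack([np.hstack(out[3:6])]));cv2.imwrite("pics/rod5w.png",np.hstack(out[:3]));cv2.imwrite("pics/rod5s.png",np.hstack(out[6:]))
E
```

```text
(no output)
```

View pics/rod5.png

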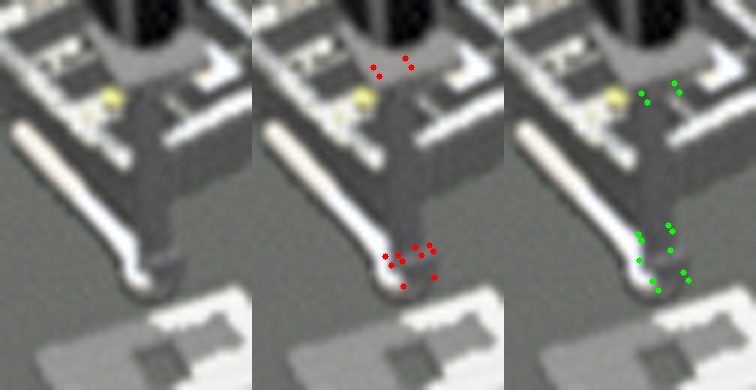

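View pics/rod5w.png

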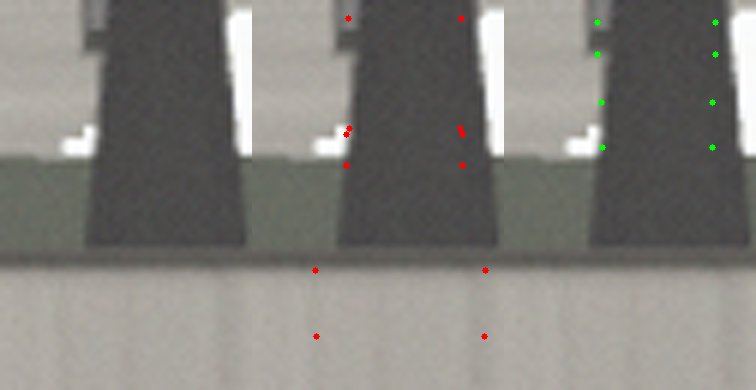

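View pics/rod5s.png

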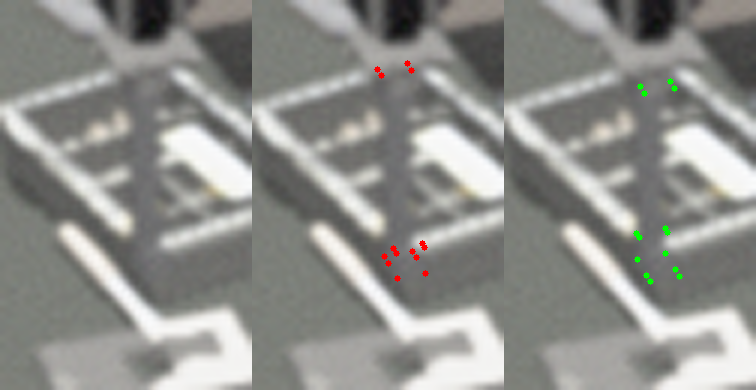

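```bash
cat > wf.py <<'E'
from h import *
def boxes(sgn):
    B=[((-7,7),(-11.5,-5.5),(-141,-43)),((-7,7),(-5.5,5),(-141,-137)),((-7,7),(5,9),(-141,-127)),((-20,20),(-20,20),(-29,-23)),((-8,8),(-12,12),(-43,-29))]
    return [np.array([(x,y*sgn,z) for x in b[0] for y in b[1] for z in b[2]],float) for b in B]
def draw(d,im,tcp,yaw,sgn,fish,x0,y0,k,col):
    for q in boxes(sgn):
        c,s=np.cos(yaw),np.sin(yaw)
        X=np.c_[tcp[0]+c*q[:,0]-s*q[:,1],tcp[1]+s*q[:,0]+c*q[:,1],tcp[2]+DZ+q[:,2]]
        p=((proj(d,X,fish)-[x0,y0])*k).astype(int)
        for i in range(8):
            for j in (1,2,4):
                if i^j>i: cv2.line(im,tuple(map(int,p[i])),tuple(map(int,p[i^j])),col,1)
E
python3 - <<'E' 2>/dev/null
from wf import *
for cam,fish,x0,y0,w,h,k in (("wrist",1,270,180,100,110,5),("side",0,275,85,50,70,8)):
    d=read_camera(cam); tcp=[SX,SY,GR+165]; o=[]
    for sg in (0,1,-1):
        im=cv2.resize(d["image"][y0:y0+h,x0:x0+w],None,fx=k,fy=k,interpolation=cv2.INTER_CUBIC)
        if sg: draw(d,im,tcp,SYAW,sg,fish,x0,y0,k,(0,0,255) if sg>0 else (0,255,0))
        o.append(im)
    im=np.hstack(o); cv2.imwrite(f"pics/wf_{cam}.png",cv2.resize(im,None,fx=800/im.shape[1],fy=800/im.shape[1]))
E
```

```text
(no output)
```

View pics/wf_wrist.png

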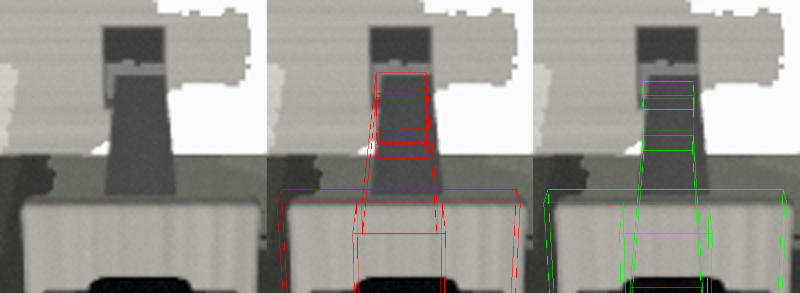

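View pics/wf_side.png

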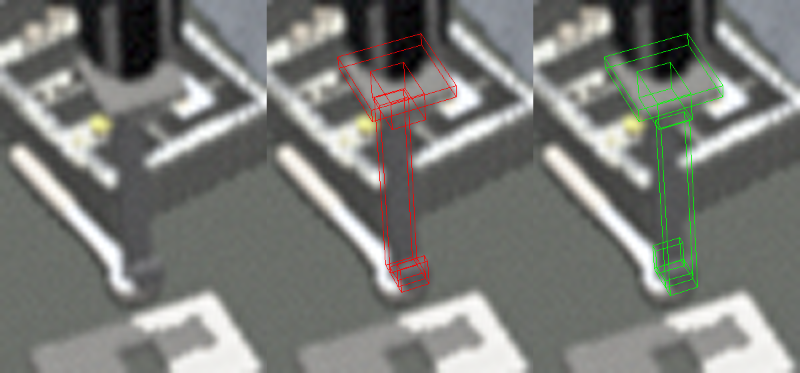

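```bash
python3 - <<'E' 2>/dev/null
from h import *
a=read_camera("scene")["image"][310:410,370:480]; b=read_camera("side")["image"][315:420,380:495]; c=cv2.imread("pics/w3.png")[310:425,305:425]
z=lambda i:cv2.resize(i,None,fx=6.5,fy=5.5 if 0 else 6.5,interpolation=cv2.INTER_CUBIC)
cv2.imwrite("pics/ta.png",z(a));cv2.imwrite("pics/tb.png",cv2.resize(b,None,fx=5.5,fy=5.5,interpolation=2));cv2.imwrite("pics/tc.png",cv2.resize(c,None,fx=5,fy=5,interpolation=2))
E
```

```text
(no output)
```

View pics/ta.png

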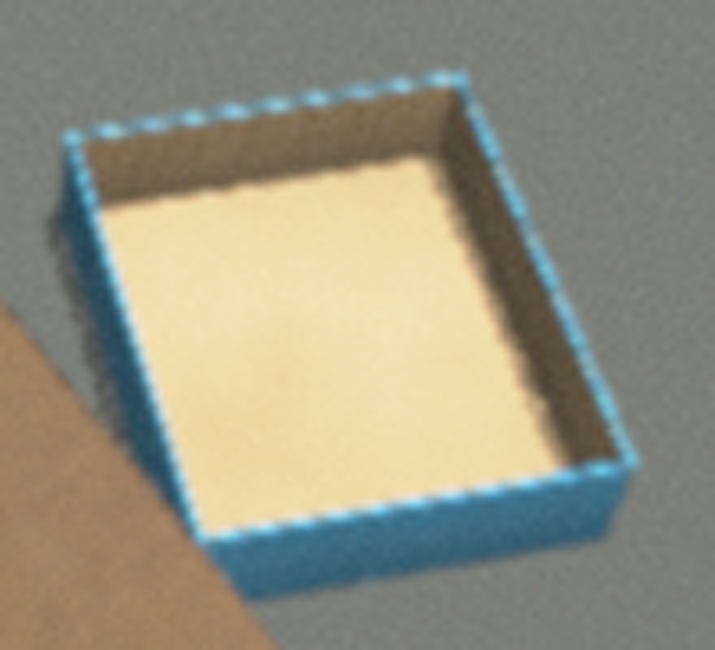

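View pics/tb.png

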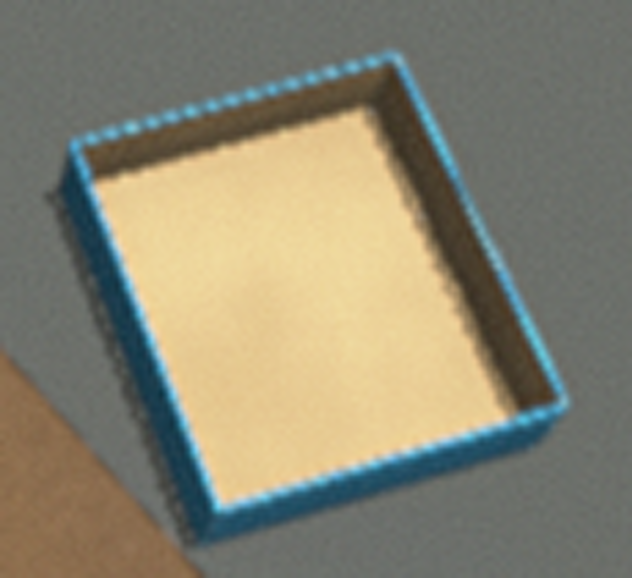

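View pics/tc.png

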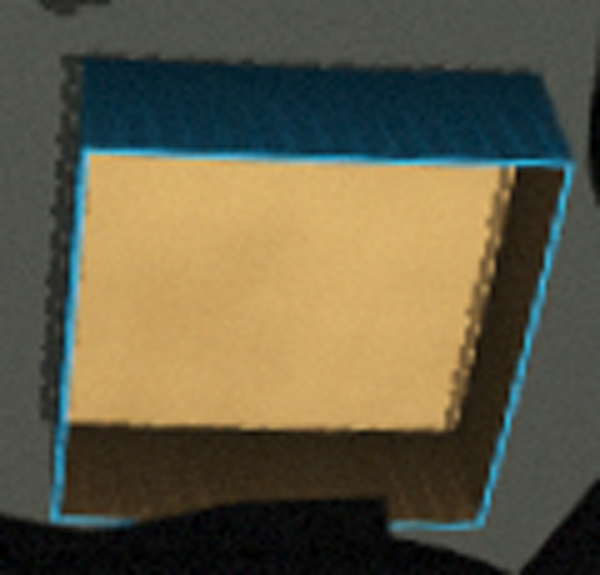

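```bash
python3 - <<'E' 2>/dev/null
from fit import *
L=[(70,-75),(-70,-75),(-70,75),(70,75)]
a=read_camera("scene");b=read_camera("side");w=read_camera("wrist")
f=lambda P,k,o:[(p/k+o[0],q/k+o[1]) for p,q in P]
print("scene",fit(L,onz(a,f([(68,138),(464,74),(635,463),(203,540)],6.5,(370,310)),48,0)))
print("side",fit(L,onz(b,f([(72,145),(398,57),(568,404),(217,512)],5.5,(380,315)),48,0)))
s=readout.read_state()
def T(R,t): M=np.eye(4);M[:3,:3]=R;M[:3,3]=t;return M
Tw=T(Rot.from_euler('xyz',s["tcp_rot"]).as_matrix(),s["tcp_pos"]); CT=T(w["R"],w["t"])@Tw
p=tank(0,30,330); p=np.array([509.2,23.4,328.8])
C=CT@np.linalg.inv(T(Rot.from_euler('xyz',rpy(np.pi+TY)).as_matrix(),p))
d=dict(w,R=C[:3,:3],t=C[:3,3])
print("w3",fit(L,onz(d,f([(84,151),(573,163),(482,524),(53,521)],5,(305,310)),48,1)))
np.save("CT.npy",CT)
for q in ([495,325,340],[495,325,170],[510,280,340],[480,400,335]): print(kinematics.ik(q,rpy(np.pi-0.19)))
E
```

```text
scene (array([ 4.88508395e+02,  3.22213306e+02, -2.06341733e-01]), array([[-0.4, -1.1],
       [ 0.4, -0.7],
       [-0.9,  1.2],
       [ 0.9,  0.5]]))
side (array([ 4.87039541e+02,  3.23160083e+02, -2.05953582e-01]), array([[ 0.5, -1.3],
       [-0.8, -1.6],
       [ 0.1,  2. ],
       [ 0.2,  0.9]]))
w3 (array([ 4.86428300e+02,  3.23555277e+02, -2.03982032e-01]), array([[ 0.6, -1. ],
       [-0.6, -0.7],
       [-0.2,  1.3],
       [ 0.2,  0.4]]))
[ 0.84476728  0.34477956  0.50475042  0.         -1.73076718 -1.03476728]
[ 0.84476728  0.3618977   0.10180831  0.         -1.31070694 -1.03476728]
[ 0.77068809  0.32173106  0.47178807  0.         -1.72085334 -0.96068809]
[ 0.94443611  0.41796041  0.60117565  0.         -1.75401157 -1.13443611]
```

```bash
cat >> h.py <<'E'
import cv2
def hook(p,vel=100,stop=None):
    """p = world seat position"""
    return arm.movel([p[0],p[1],p[2]+HK],vel=vel,stop_force=stop)
E
python3 - <<'E' 2>/dev/null
from h import *
o=rpy(np.pi+TY); y0=48.5
P=tank(0,y0-15.5,190); arm.move_ptp([P[0],P[1],P[2]+HK],o); arm.dwell(0.3); st()
hook(tank(0,y0-15.5,70),120); st(); 
snap("side","s6",(280,180,400,310),5)
r=hook(tank(0,y0-15.5,38),40,6); print(r); st()
r=hook(tank(0,y0+0.7,38),30,6); print(r); st()
snap("side","s6b",(280,180,400,310),5); snap("scene","c6b",(280,180,400,310),5)
E
```

```text
t 18.59 tcp [509.7  26.4 311.2] F [-0.2  0.  -2. ] M [-0.    0.04  0.01] w 17.4
t 19.74 tcp [510.1  27.1 192.1] F [ 0.2  0.7 -2.1] M [0.05 0.02 0.01] w 17.1
False
t 20.74 tcp [509.8  27.1 159.6] F [-0.  -0.5 -1.4] M [-0.01 -0.    0.05] w 17.1
False
t 21.43 tcp [511.8  43.2 159.3] F [-0.2 -0.2 -1.4] M [-0.    0.    0.02] w 17.4
```

View pics/s6.png

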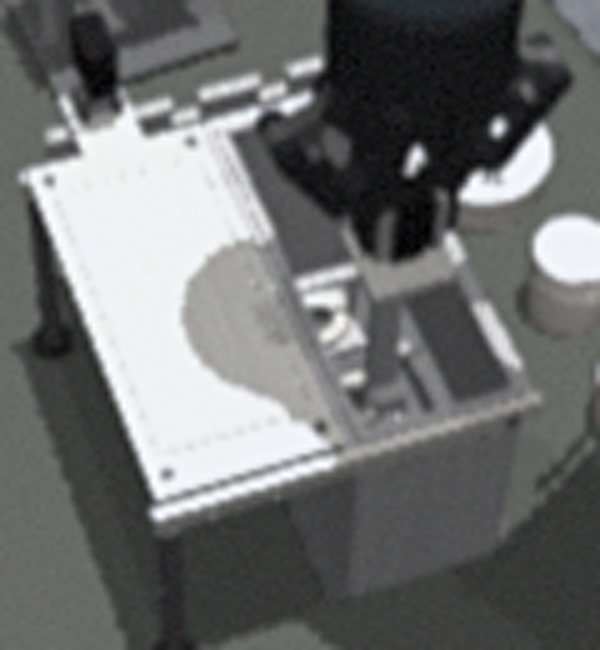

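View pics/s6b.png

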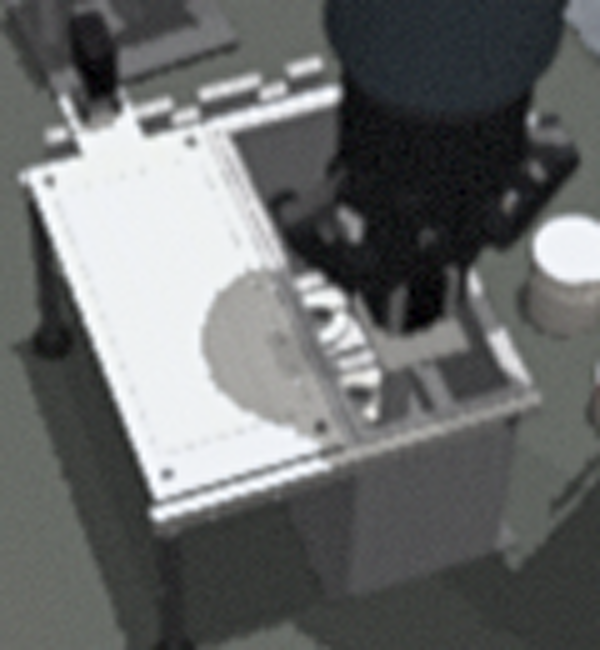

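View pics/c6b.png

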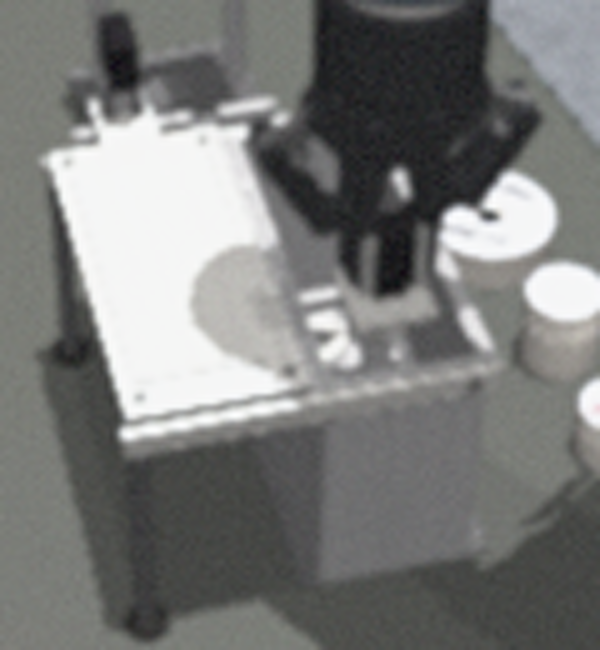

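```bash
python3 - <<'E' 2>/dev/null
from h import *
y0=48.5
def F():
    f=[]
    for _ in range(8): f.append(readout.read_state()["wrist_force"]); arm.dwell(0.03)
    return np.mean(f,0).round(2)
print(F())
for z in (44,48,52,56,60):
    hook(tank(0,y0+0.7,z),25); print(z,F())
snap("side","s7b",(280,180,400,310),5); snap("scene","c7b",(280,180,400,310),5)
E
```

```text
[ 0.1  -0.12 -2.28]
44 [-0.15  0.31 -1.8 ]
48 [ 0.31  0.02 -2.  ]
52 [ 0.24 -0.07 -1.8 ]
56 [-0.06  0.18 -3.8 ]
60 [-0.23 -0.39 -3.48]
```

View pics/s7b.png

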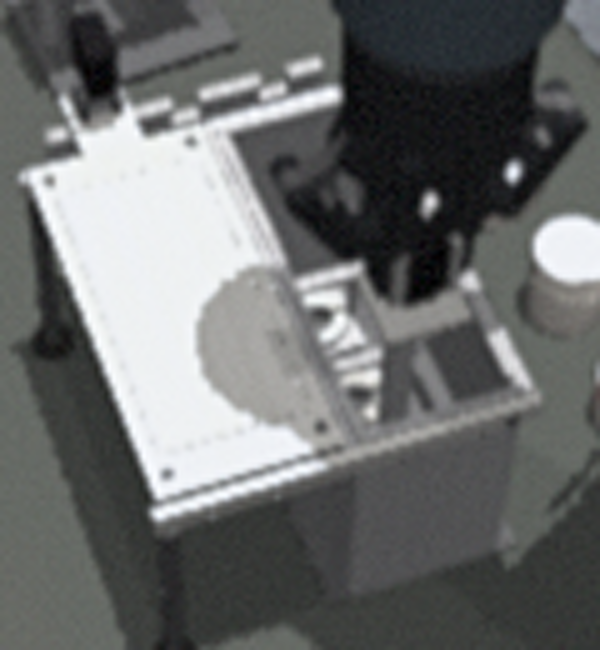

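```bash
python3 - <<'E' 2>/dev/null
from h import *
y0=48.5
hook(tank(0,y0+0.7,130),50); st()
hook(tank(0,y0+0.7,212),60); arm.dwell(.5); st()
snap("side","s8",(270,120,430,270),5); snap("scene","c8",(270,120,430,270),5)
E
```

```text
t 26.41 tcp [511.7  43.1 250.9] F [-0.  -0.  -3.6] M [-0.04  0.02 -0.  ] w 17.4
t 28.43 tcp [511.9  43.1 333.3] F [-0.4  0.1 -4.9] M [-0.06  0.01 -0.02] w 17.2
```

View pics/s8.png

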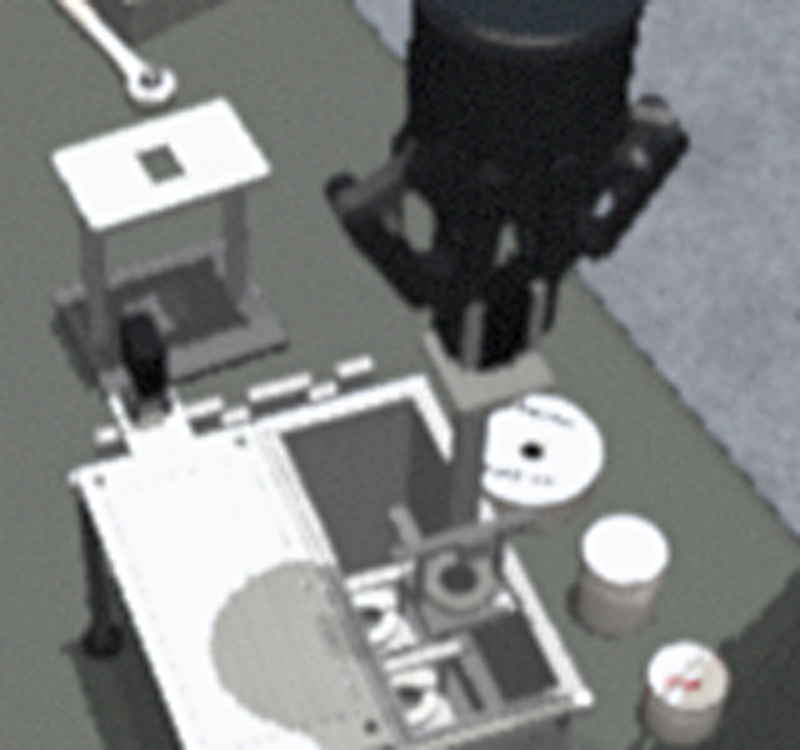

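View pics/c8.png

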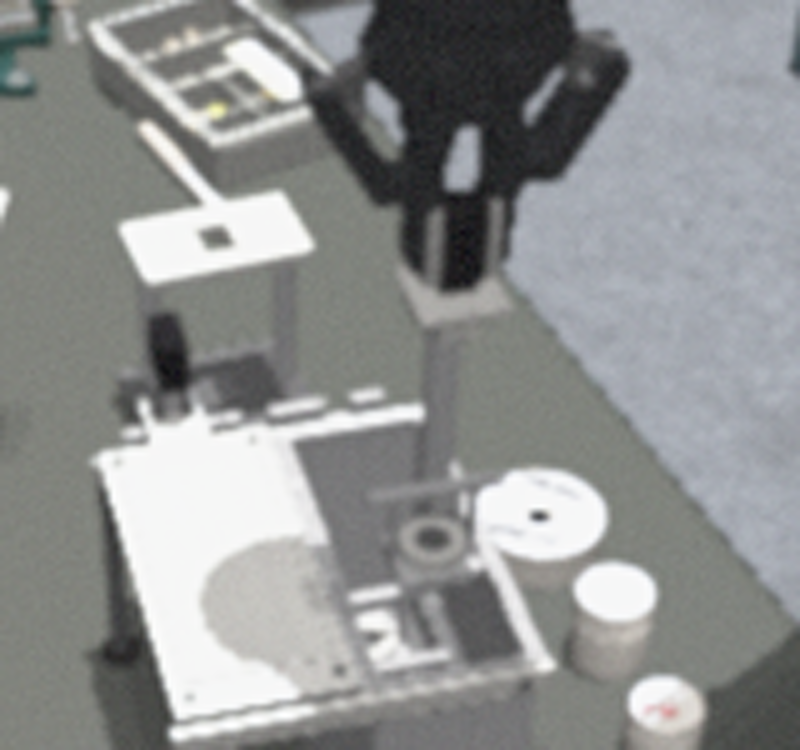

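```bash
cat >> h.py <<'E'
TR=np.array([487.2,323.0]); TRY=-0.205
def tray(x,y,z):
    c,s=np.cos(TRY),np.sin(TRY); return np.array([TR[0]+c*x-s*y,TR[1]+s*x+c*y,z])
def favg():
    f=[]
    for _ in range(8): f.append(readout.read_state()["wrist_force"]); arm.dwell(0.03)
    return np.mean(f,0).round(2)
def trayimg(n):
    o=[]
    for cam,c in (("scene",(360,300,490,420)),("side",(370,310,500,430))):
        d=read_camera(cam); im=d["image"].copy()[c[1]:c[3],c[0]:c[2]]
        im=cv2.resize(im,None,fx=3,fy=3,interpolation=2)
        P=np.array([tray(x,y,48) for x,y in ((70,-75),(-70,-75),(-70,75),(70,75))])
        p=((proj(d,P,0)-[c[0],c[1]])*3+1).astype(np.int32); cv2.polylines(im,[p.reshape(-1,1,2)],True,(0,0,255),1); o.append(im)
    cv2.imwrite(f"pics/{n}.png",np.hstack(o))
E
python3 - <<'E' 2>/dev/null
from h import *
trayimg("t9")
E
```

```text
(no output)
```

View pics/t9.png

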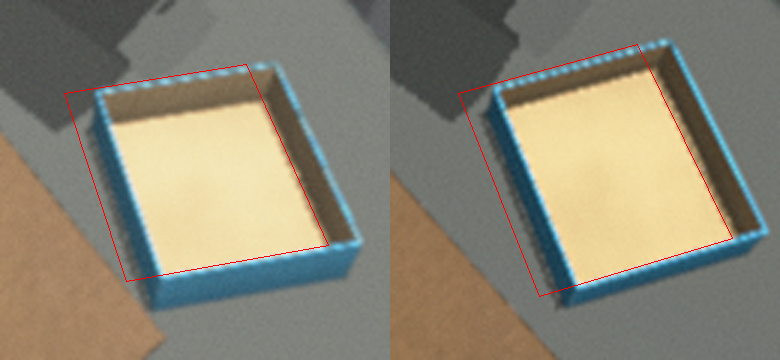

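```bash
python3 - <<'E' 2>/dev/null
from h import *
cv2.imwrite("pics/ta2.png",cv2.resize(read_camera("scene")["image"][310:410,380:490],None,fx=6.5,fy=6.5,interpolation=2))
cv2.imwrite("pics/tb2.png",cv2.resize(read_camera("side")["image"][315:420,390:505],None,fx=6.5,fy=6.5,interpolation=2))
E
```

```text
(no output)
```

View pics/ta2.png

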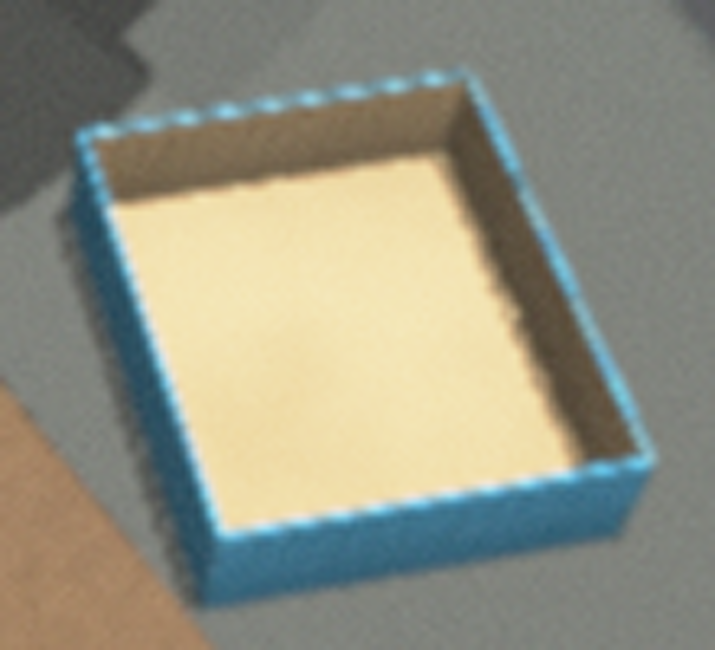

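View pics/tb2.png

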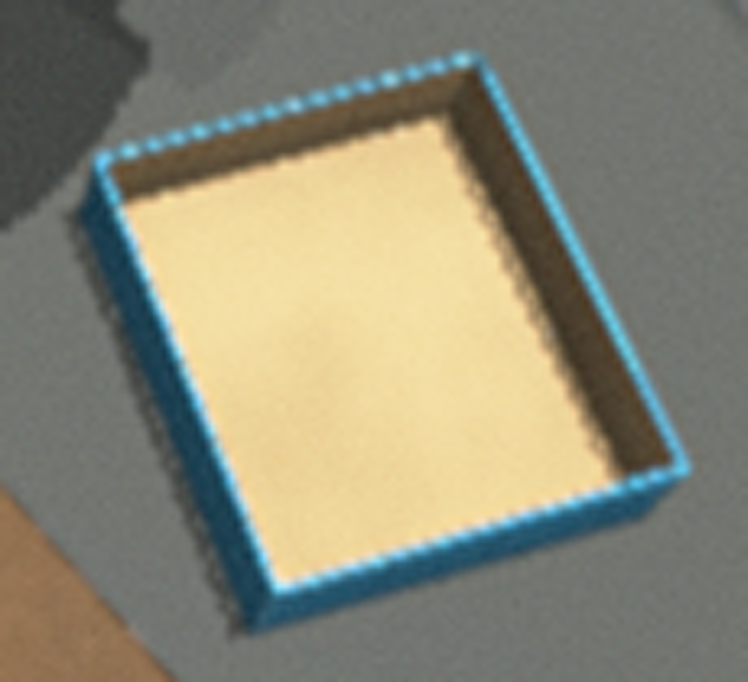

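```bash
python3 - <<'E' 2>/dev/null
from fit import *
L=[(70,-75),(-70,-75),(-70,75),(70,75)]
a=read_camera("scene");b=read_camera("side")
f=lambda P,k,o:[(p/k+o[0],q/k+o[1]) for p,q in P]
r=[fit(L,onz(a,f([(80,132),(470,73),(652,461),(217,540)],6.5,(380,310)),48,0)),fit(L,onz(b,f([(100,158),(483,57),(687,466),(272,598)],6.5,(390,315)),48,0))]
print(r); p=(r[0][0]+r[1][0])/2; p[0]-=.7;p[1]+=.3
print(p)
t=open("h.py").read(); import re
t=re.sub(r"TR=.*;",f"TR=np.array([{p[0]:.1f},{p[1]:.1f}]);",t); t=re.sub(r"TRY=.*",f"TRY={p[2]:.4f}",t); open("h.py","w").write(t)
E
grep TRY= h.py
python3 - <<'E' 2>/dev/null
from h import *
trayimg("t10"); st()
E
```

```text
[(array([ 4.65121328e+02,  3.30882676e+02, -2.11842559e-01]), array([[ 0.9, -0.4],
       [-0.6, -0.5],
       [-0.2,  1.2],
       [-0.1, -0.3]])), (array([ 4.62238010e+02,  3.32177557e+02, -2.12274292e-01]), array([[ 1.2, -1. ],
       [-0.5, -1.2],
       [ 0.5,  2.5],
       [-1.2, -0.3]]))]
[ 4.62979669e+02  3.31830117e+02 -2.12058426e-01]
TR=np.array([463.0,331.8]); TRY=-0.2121
t 28.93 tcp [511.9  43.1 333.3] F [ 0.2 -0.2 -3. ] M [-0.03 -0.01  0.01] w 17.0
```

View pics/t10.png

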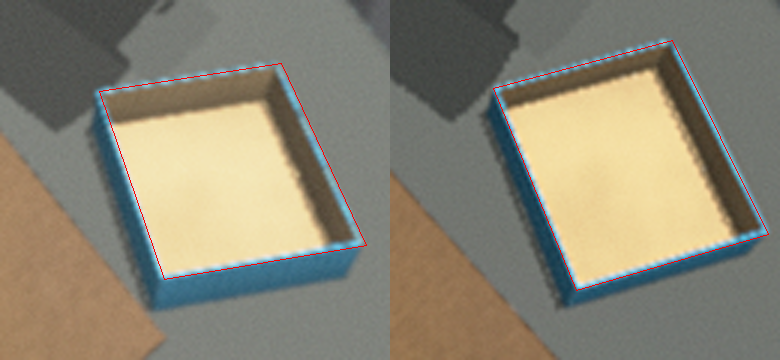

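```bash
cat >> h.py <<'E'
def hookr(p,yaw,vel): return arm.movel([p[0],p[1],p[2]+HK],rot=rpy(np.pi+yaw),vel=vel)
E
sed -i 's/^TR=np.array(\[463.0/TR=np.array([463.6/' h.py
python3 - <<'E' 2>/dev/null
from h import *
s=-42
hookr(tray(0,s,212),TRY,90); arm.dwell(.4); print(favg()); st()
trayimg("t11")
hook(tray(0,s,100),60); arm.dwell(.3)
a=snap("scene","c11",(360,260,490,420),4); b=snap("side","s11",(370,260,500,420),4); print(favg())
E
```

```text
[-0.2  -0.21 -3.57]
t 32.57 tcp [454.8 290.7 333.3] F [ 0.   0.4 -3. ] M [ 0.04 -0.01 -0.03] w 17.2
[-0.1  -0.   -3.69]
```

View pics/c11.png

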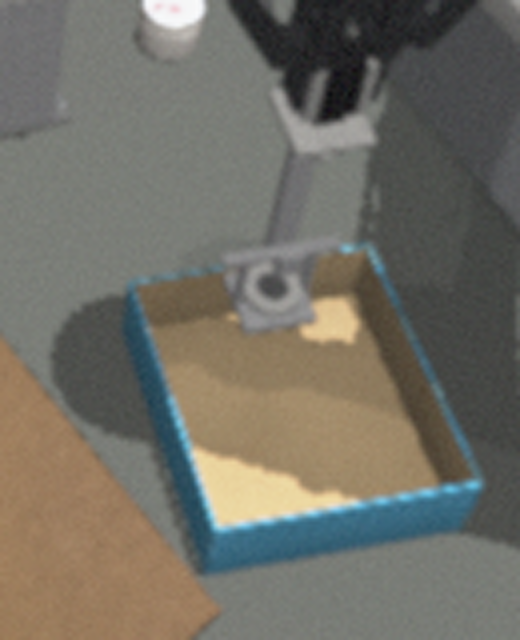

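View pics/s11.png

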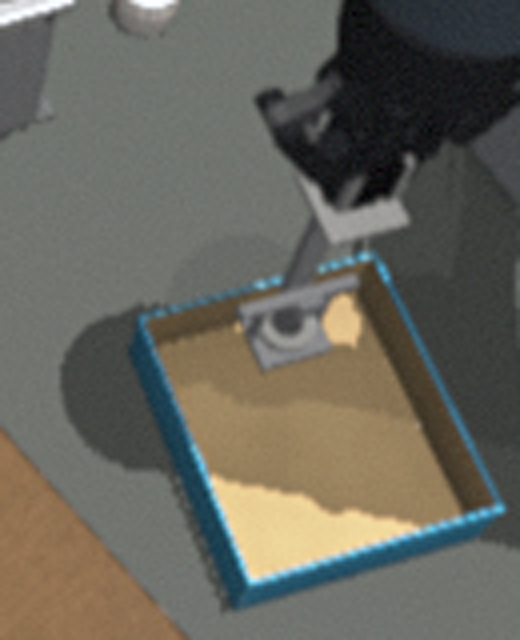

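View pics/t11.png

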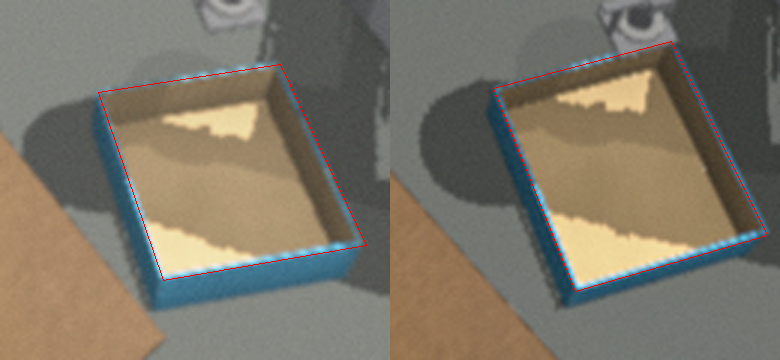

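```bash
cat >> h.py <<'E'
def setdown(s):
    hook(tray(0,s,52),50); arm.dwell(.4); print(favg())
    hook(tray(0,s,47),12); print(favg())
    hook(tray(0,s,42),8); print("at 42",favg())
    print(hook(tray(0,s,28.5),15,8)); print("at 28.5",favg()); st()
def retreat(s):
    print(hook(tray(0,s-16,28.5),25,6)); st(); print(favg())
def up(s): hook(tray(0,s-16,120),60)
E
python3 - <<'E' 2>/dev/null
from h import *
setdown(-42)
a=snap("scene","c12",(360,260,490,420),4); b=snap("side","s12",(370,260,500,420),4)
E
```

```text
[-0.14  0.17 -3.7 ]
[-0.17  0.17 -3.29]
at 42 [-0.24 -0.07 -1.81]
False
at 28.5 [ 0.04  0.22 -1.92]
t 40.32 tcp [454.8 290.8 149.8] F [-0.9 -0.5 -3.2] M [-0.02  0.01  0.03] w 17.1
```

View pics/c12.png

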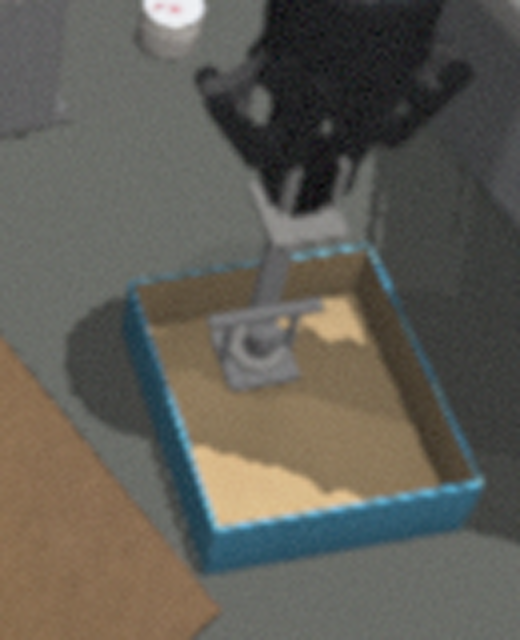

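View pics/s12.png

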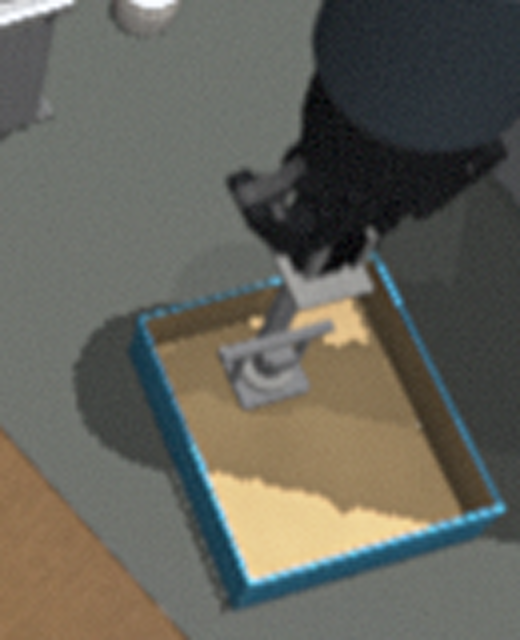

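```bash
cat >> h.py <<'E'
def engage(y0):
    P=tank(0,y0-15.5,190); hookr(P,TY,180)
    hook(tank(0,y0-15.5,70),120); arm.dwell(.2)
    print(hook(tank(0,y0-15.5,38),40,6)); print(hook(tank(0,y0+0.7,38),30,6)); print(favg())
    for z in (44,50,57,62): hook(tank(0,y0+0.7,z),25); print(z,favg())
def liftout(y0):
    hook(tank(0,y0+0.7,130),50); hook(tank(0,y0+0.7,212),60); arm.dwell(.4); print(favg())
E
python3 - <<'E' 2>/dev/null
from h import *
retreat(-42); up(-42); 
a=snap("scene","c13",(360,260,490,420),4)
hook(tray(0,-58,195),120)
engage(3); st()
snap("side","s13b",(280,180,400,310),5);
E
```

```text
False
t 41.21 tcp [451.4 275.1 149.8] F [ 0.4 -0.3 -1.6] M [ 0.06  0.   -0.02] w 16.8
[ 0.14 -0.07 -2.02]
False
False
[-0.06 -0.21 -2.03]
44 [ 0.02  0.03 -2.05]
50 [-0.13 -0.28 -2.08]
57 [ 0.19  0.09 -3.72]
62 [-0.02 -0.18 -3.81]
t 51.67 tcp [505.4  -2.  183.2] F [ 0.2  0.2 -4.1] M [-0.01 -0.02  0.01] w 17.3
```

View pics/c13.png

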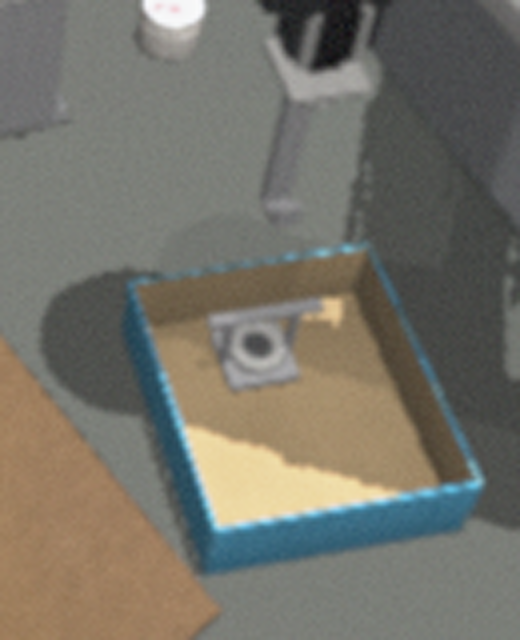

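View pics/s13b.png

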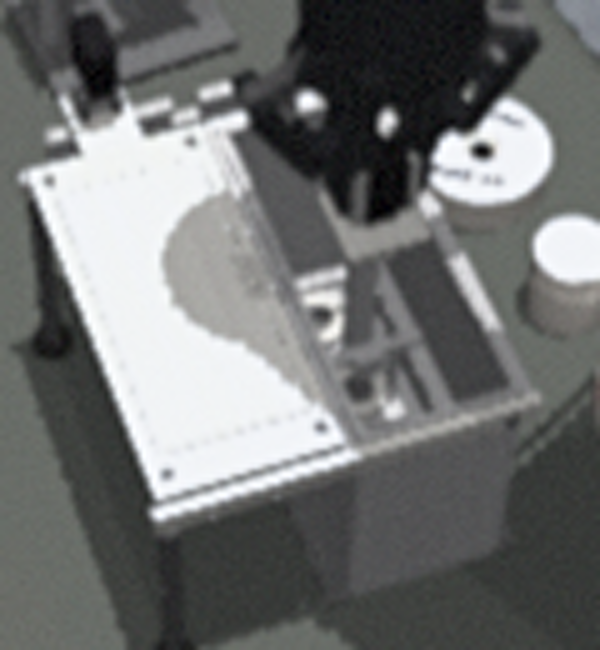

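```bash
python3 - <<'E' 2>/dev/null
from h import *
liftout(3); st()
snap("side","s14",(270,120,430,270),5)
hookr(tray(0,3,212),TRY,90); arm.dwell(.4); print(favg()); trayimg("t14"); st()
E
```

```text
[-0.05  0.18 -3.52]
t 55.41 tcp [505.4  -1.9 333.3] F [-0.4 -0.4 -2.8] M [ 0.02  0.01 -0.01] w 17.4
[-0.08 -0.02 -3.42]
t 60.14 tcp [464.2 334.7 333.3] F [-0.7 -0.3 -3.1] M [ 0.02 -0.02 -0.01] w 17.3
```

View pics/s14.png

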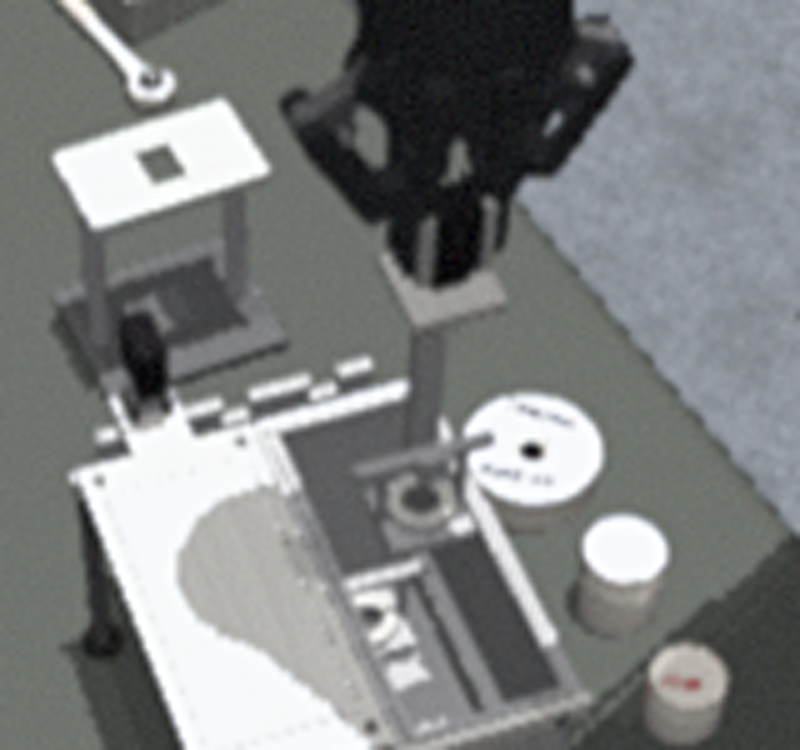

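View pics/t14.png

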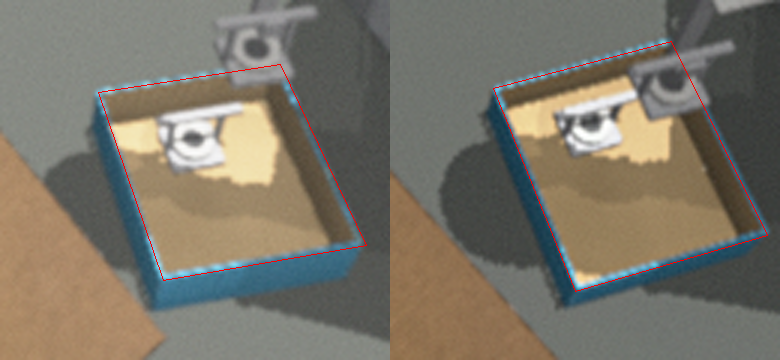

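```bash
python3 - <<'E' 2>/dev/null
from h import *
setdown(3); retreat(3); up(3); trayimg("t15")
hook(tray(0,-13,195),120)
engage(-49.3); st()
snap("side","s15",(280,180,400,310),5)
E
```

```text
[ 0.11  0.12 -3.32]
[ 0.29  0.16 -3.34]
at 42 [ 0.07 -0.18 -1.99]
False
at 28.5 [ 0.02  0.05 -1.9 ]
t 67.35 tcp [464.2 334.8 149.9] F [-0.3  0.4 -2.9] M [ 0.02  0.   -0.01] w 17.3
False
t 68.14 tcp [460.9 319.1 149.9] F [ 0.1  0.3 -1.6] M [ 0.01  0.02 -0.03] w 17.1
[ 0.03  0.05 -1.9 ]
False
False
[ 0.18 -0.2  -2.13]
44 [-0.3  -0.05 -1.83]
50 [-0.09  0.26 -2.09]
57 [ 0.03 -0.06 -3.09]
62 [-0.12 -0.05 -3.1 ]
t 79.17 tcp [498.  -53.7 183.2] F [ 0.2 -0.7 -3. ] M [-0.02 -0.03 -0.04] w 17.3
```

View pics/t15.png

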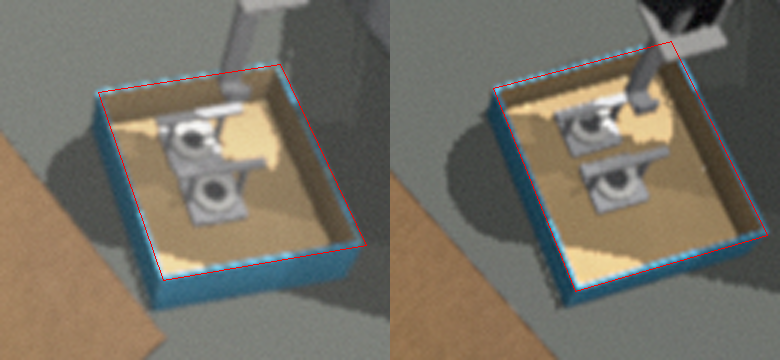

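View pics/s15.png

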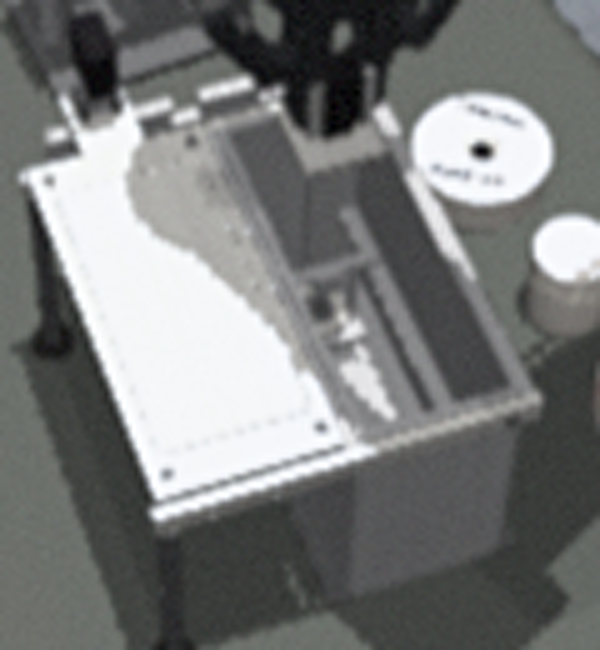

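```bash
python3 - <<'E' 2>/dev/null
from h import *
print(favg(),favg())
hook(tank(0,-48.6,90),30); print(favg(),favg())
snap("side","s16",(280,130,400,260),5); snap("scene","c16",(280,130,400,260),5)
E
```

```text
[ 0.06  0.11 -3.3 ] [ 0.14  0.12 -3.41]
[-0.15  0.13 -3.25] [ 0.25 -0.29 -3.28]
```

View pics/s16.png

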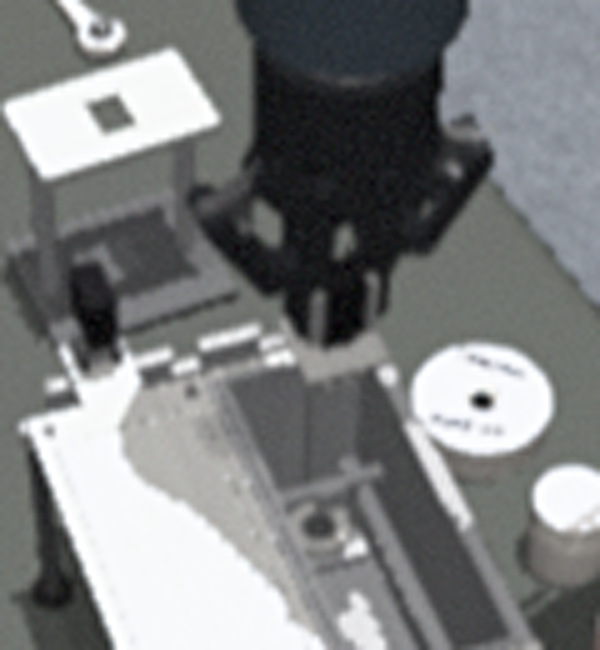

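View pics/c16.png

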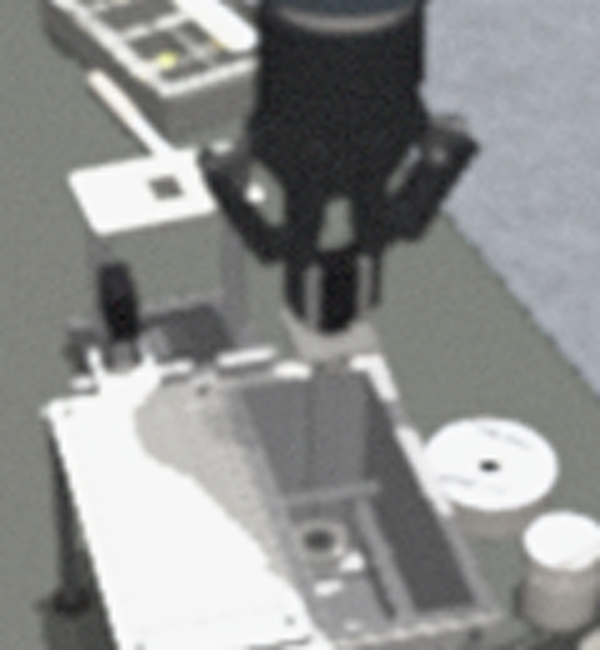

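Hanging level; carry on.

```bash
python3 - <<'E' 2>/dev/null
from h import *
liftout(-49.3); st()
hookr(tray(0,48,212),TRY,90); arm.dwell(.4); print(favg()); trayimg("t17"); st()
E
```

```text
[-0.17 -0.14 -3.31]
t 84.6 tcp [498.  -53.7 333.3] F [ 0.   0.3 -2.7] M [ 0.    0.02 -0.04] w 17.0
[ 0.2  -0.04 -3.23]
t 90.33 tcp [473.7 378.7 333.3] F [ 0.2  0.1 -3.4] M [-0.01 -0.04  0.05] w 17.1
```

View pics/t17.png

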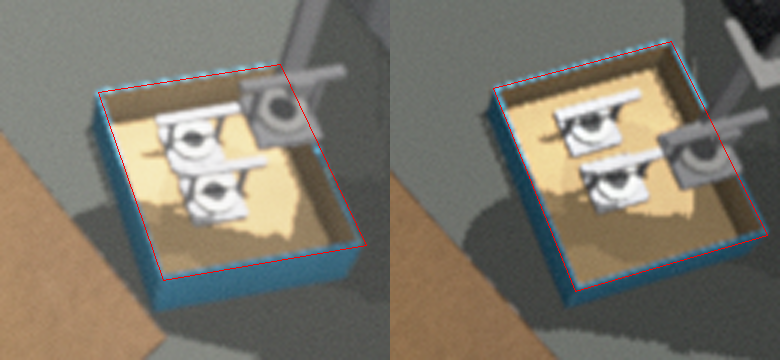

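```bash
python3 - <<'E' 2>/dev/null
from h import *
setdown(47); retreat(47); up(47); hook(tray(0,31,200),120); trayimg("t18"); st()
E
```

```text
[ 0.14  0.32 -3.33]
[-0.13 -0.06 -3.25]
at 42 [-0.33  0.05 -2.1 ]
False
at 28.5 [ 0.09 -0.21 -1.94]
t 97.53 tcp [473.5 377.8 149.9] F [ 0.4 -0.6 -1.6] M [ 0.02  0.07 -0.01] w 17.3
False
t 98.33 tcp [470.2 362.1 149.8] F [-0.6  0.5 -1.6] M [ 0.03  0.   -0.03] w 17.4
[ 0.01  0.3  -1.99]
t 101.18 tcp [469.8 361.9 320.1] F [-0.  -0.6 -2.1] M [ 0.01 -0.02  0.05] w 17.3
```

View pics/t18.png

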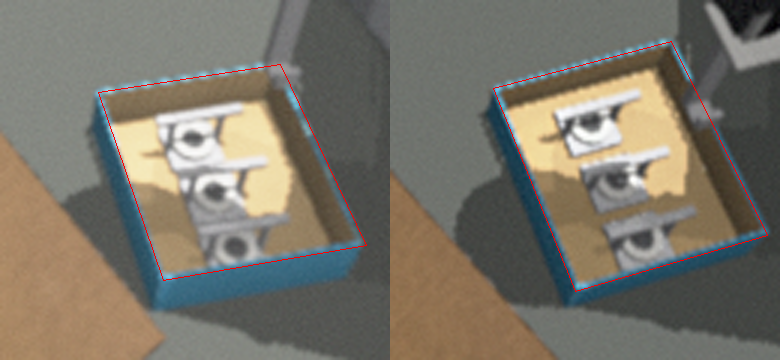

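```bash
python3 - <<'E' 2>/dev/null
from h import *
o=rpy(np.pi+SYAW)
arm.movel([SX,SY,GR+160],rot=o,vel=200); arm.dwell(.3); st()
d=read_camera("wrist"); im=d["image"]; cv2.imwrite("pics/w19.png",cv2.resize(im[160:310,240:400],None,fx=4.5,fy=4.5,interpolation=2))
E
```

```text
t 104.97 tcp [ 486.6 -303.9  298.3] F [-0.3  0.8 -0.9] M [ 0.03 -0.01 -0.03] w 17.1
```

View pics/w19.png

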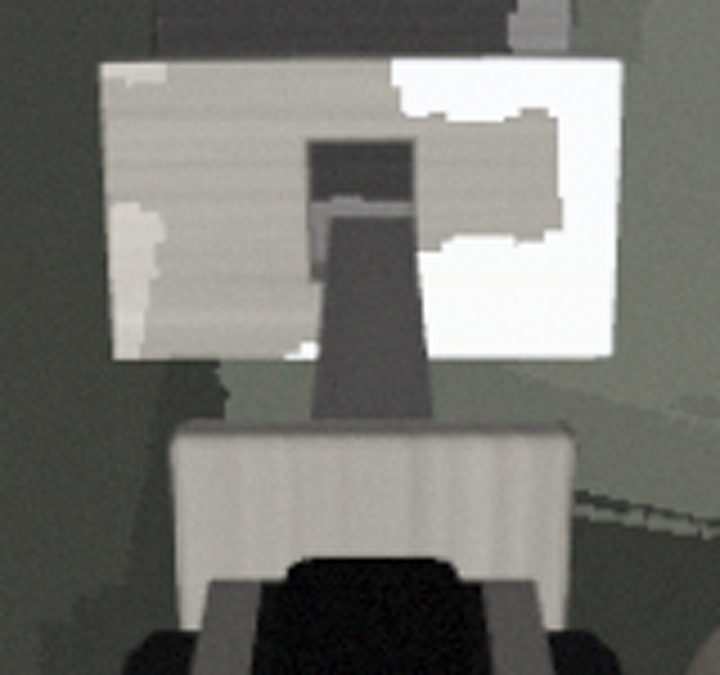

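```bash
python3 - <<'E' 2>/dev/null
from h import *
print(arm.movel([SX,SY,GR+28],vel=80,stop_force=6)); st()
print(arm.movel([SX,SY,GR+8],vel=25,stop_force=5)); st(); print(favg())
print(arm.movel([SX,SY,GR+0.3],vel=12,stop_force=5)); st(); print(favg())
snap("side","s20",(270,100,390,210),6)
E
```

```text
False
t 106.82 tcp [ 486.9 -304.1  166.8] F [ 0.2  0.2 -1.6] M [-0.06 -0.    0.01] w 17.4
False
t 107.77 tcp [ 486.8 -304.   146.3] F [ 1.3  0.7 -3.9] M [-0.01 -0.62  0.08] w 17.2
[ 1.68  0.24 -2.96]
False
t 108.83 tcp [ 486.8 -304.1  138.7] F [ 2.7  0.3 -1.3] M [-0.18 -0.96  0.03] w 16.9
[ 3.   -0.72 -1.05]
```

View pics/s20.png

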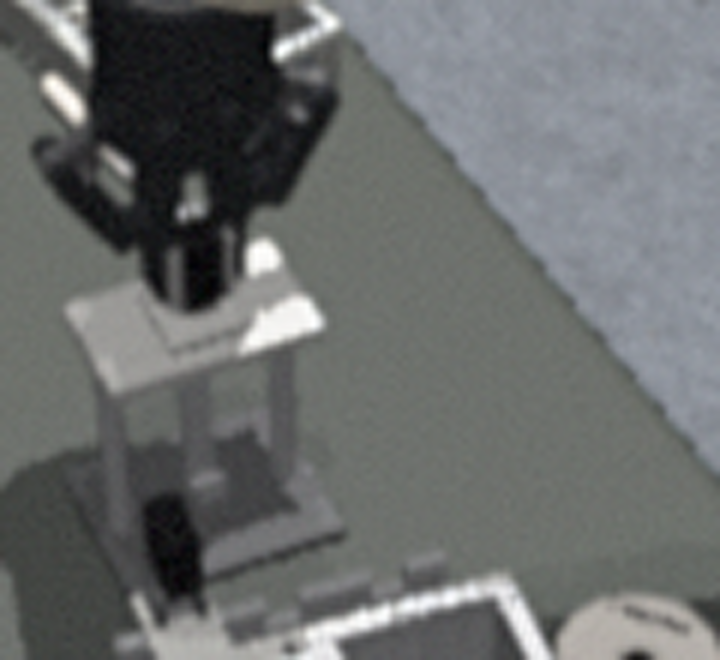

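```bash
python3 - <<'E' 2>/dev/null
from h import *
arm.movel([SX+0.5,SY,GR],vel=5); print(favg())
arm.open_gripper(); arm.dwell(.3); st()
arm.movel([SX,SY,GR+90],vel=80); arm.movel([490,-240,290],vel=150); arm.dwell(.2)
d=snap("wrist","w21",(227,76,407,206),4); st()
cv2.imwrite("pics/w21f.png",d["image"])
E
```

```text
[-0.17  0.22  3.26]
t 110.64 tcp [ 487.1 -304.   138.3] F [ 0.8 -0.6  1.2] M [-0.03 -0.   -0.  ] w 85.5
t 112.91 tcp [ 489.7 -240.4  289.2] F [ 0.5  0.  -0.5] M [-0.03 -0.01 -0.  ] w 85.7
```

View pics/w21.png

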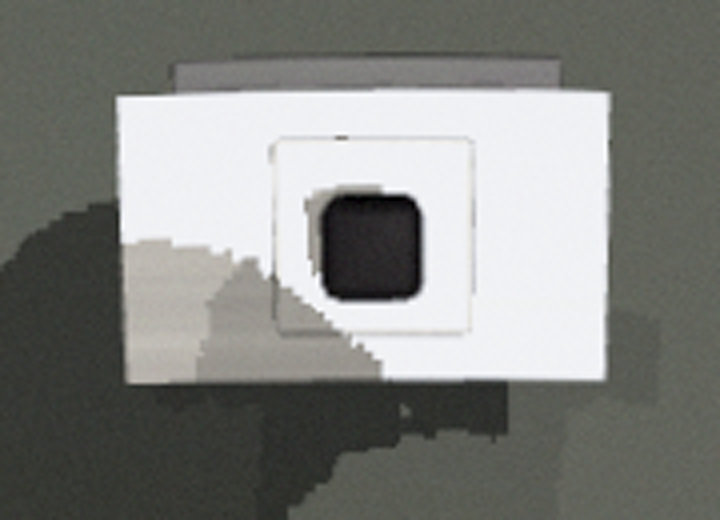

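View pics/w21f.png

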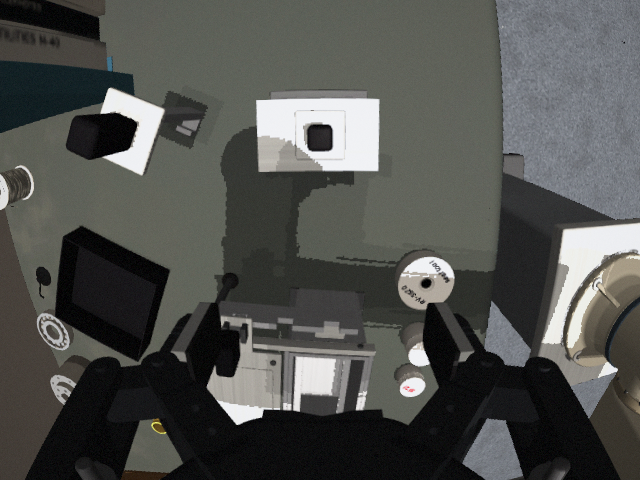

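```bash
python3 - <<'E' 2>/dev/null
from h import *
o=rpy(np.pi+TY); G=190-18.7
arm.move_ptp(tank(90,-120,G+60),o)
arm.movel(tank(90,-120,G),vel=80); arm.close_gripper(30); arm.dwell(.2); st()
arm.movel(tank(90,-120,G+17),vel=40); st()
arm.movel(tank(0,-120,G+17),vel=50); st()
arm.movel(tank(0,-120,G),vel=30,stop_force=15); st()
arm.open_gripper(); arm.dwell(.3); st()
arm.movel(tank(0,-120,G+70),vel=120)
arm.move_ptp([510,-150,300],rpy(np.pi-0.13)); arm.dwell(.2); st()
d=snap("wrist","w22"); snap("side","s22"); trayimg("t22")
cv2.imwrite("pics/w22b.png",cv2.resize(d["image"][210:290,290:410],None,fx=6,fy=6,interpolation=2))
E
```

```text
t 115.28 tcp [ 577.1 -137.1  171.5] F [0.4 0.5 2.1] M [ 0.14  0.14 -0.22] w 15.2
t 115.86 tcp [ 576.9 -137.1  188.3] F [-0.8  0.1 -0.9] M [ 0.06  0.2  -0.21] w 15.4
t 117.81 tcp [ 488.  -124.1  188.1] F [ 1.6  5.2 -0.4] M [ 1.71 -0.61 -0.19] w 15.8
t 118.53 tcp [ 488.2 -124.1  171.4] F [1.8 4.8 1.2] M [ 1.81 -0.48 -0.16] w 15.6
t 119.51 tcp [ 487.9 -124.4  171.3] F [ 0.  -0.8  0.2] M [-0.05  0.02  0.01] w 85.3
t 120.82 tcp [ 509.3 -149.6  298.6] F [ 0.  -0.5 -0.3] M [-0.03 -0.01  0.03] w 85.4
```

View pics/w22.png

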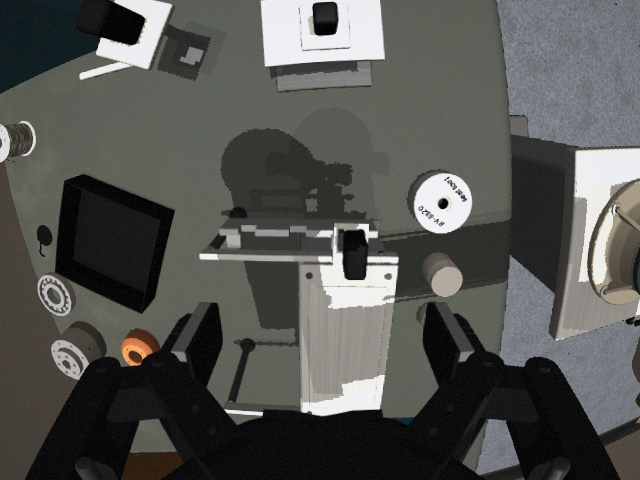

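View pics/w22b.png

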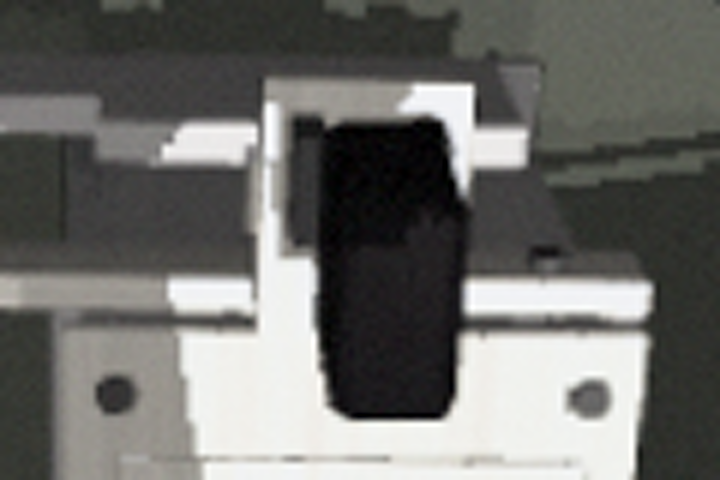

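View pics/s22.png

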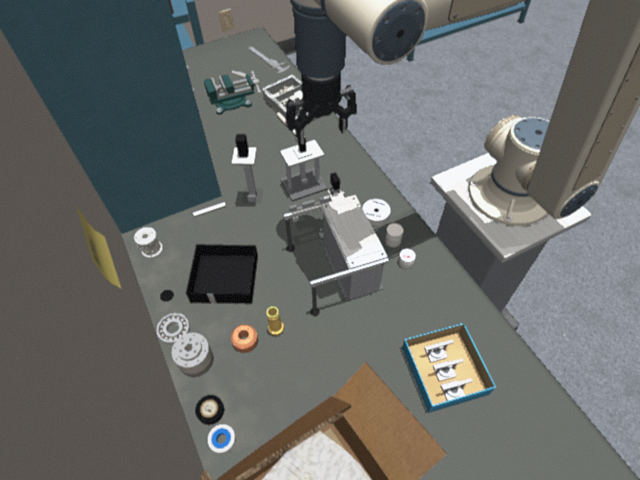

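View pics/t22.png

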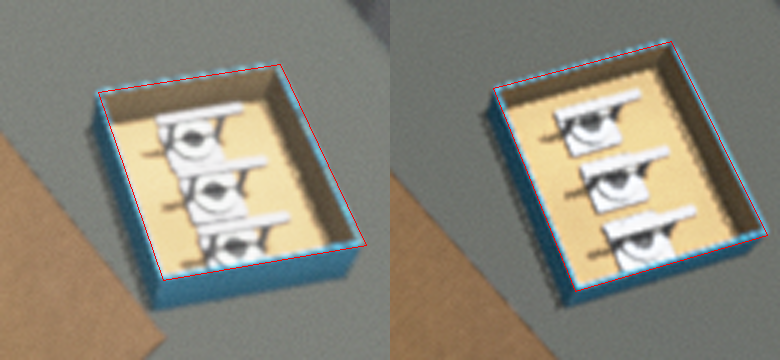

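```bash
python3 - <<'E' 2>/dev/null
from h import *
print(order.hand_in()); st()
E
```

```text
the job is handed in; nothing more can be done
None
the job is handed in; nothing more can be done
```

The job is done and handed in at about 121 s of the 210 s allowed. I opened the tank to the last notch and fetched all three carriers with the smaller hook rod. They stand upright on the floor of the single blue tray. The rod is back in its stand and the cover is locked shut again.

- **Tray:** it was knocked about 25 mm aside while I lifted the first carrier. I caught this before placing anything and measured it again. The two fixed cameras differed by about 3 mm in x and 1.5 mm in y. I used a value between them, and the carriers had clearance to spare.
- **Carriers:** on each set-down the wrist force fell back to the empty-rod level with no stop triggered. The last pictures from both cameras show all three standing.
- **Rod:** while lowering it into the stand I felt about 3 N sideways as the boss rubbed the hole. This was gone after a 0.5 mm shift, and the flange lies flat on the plate.
- **Cover:** the tab and cover match the starting picture to about a pixel, so the tab appears to be fully down in the shut notch.
- **Bystanders:** the press tools, the black tray and the larger look-alike rod were not touched.

No check failed. The only disagreement was the small difference between the cameras on the tray position.

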